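# Make up the doming tray and the soldering tray

### The job

Make up the jeweller's two job trays: put the steel doming block (upright) and the larger of the two doming punches (lying) in the rectangular wooden tray, and the tall jar (upright) and the pale soldering block, which is stuck on edge in the narrow gap of the wooden rack, in the round steel tray. Everything must rest wholly on its tray's floor, side by side, and be set down rather than dropped. Leave the small punch and the low jar where they are.

Things in the scene. Friction and masses are not known exactly. Their poses are not given: they have to be found in the camera images.
- wood_tray: Fixed dark wooden tray, 140 mm (own x) by 210 mm (own y), outer; floor 5 mm thick, walls 5 mm thick and 16 mm high above the bench. Origin at the centre of its underside, on the bench; z up.
- round_tray: Fixed round steel tray, 190 mm outer diameter; floor 4 mm thick, rim 3 mm thick and 14 mm high above the bench. Origin at the centre of its underside, on the bench; z up.
- rack: Fixed pale wooden rack, 100 mm (own x) by 67 mm (own y), 40 mm high: two cheeks with one 19 mm wide gap between them along its own x, open at both ends and above; the gap's floor is 6 mm above the bench. Origin at the centre of its underside. It stands at the left or right end of the work area; a steel-topped wooden block, not part of the job, is at the other end.
- soldering_block: Loose pale ceramic soldering block, 80 mm (own x) by 16 mm (own y) by 60 mm (own z), about 90 g. Origin at its centre. At the start it stands on its long edge in the rack's gap, its x along the gap, its top 66 mm above the bench, so that its uppermost 26 mm show above the cheeks; it slides straight up. In the tray it may stand on its long edge or lie flat.
- doming_block: Loose steel cube, 40 mm, with round dished hollows: one large one on top, others on the sides; about 0.5 kg. Origin at the centre of its underside; z up.
- large_punch: Larger steel doming punch, 92 mm long, lying on the bench along its own x, about 170 g: round shank 14 mm in diameter, from x = -31 to +28 mm; ball of 22 mm diameter at the +x end, square striking head 22 mm wide and 14 mm long at the -x end, on which it rests, so its axis is 11 mm above what it lies on. Origin on the shank's axis, midway; the balance point is within 5 mm of it.
- small_punch: Smaller punch of the same shape, 65 mm long, shank 10 mm, ball and head 15 mm. Origin on the axis, midway. To be left alone.
- tall_jar: Loose closed glass jar with a white lid, 44 mm in diameter, 62 mm high, about 110 g, standing. Origin at the centre of its underside; z up.
- low_jar: Low closed glass jar with a white lid, 58 mm in diameter, 32 mm high. Origin at the centre of its underside. To be left alone.
Mind the look-alikes: they are no part of the job. What is shaped like the tall_jar but purple or turquoise is not meant. What is shaped like the doming_block but blue is not meant.

How it is judged:
By the outcome, as a careful person would: the job done as asked, in the order asked, and still so for the second after the job is handed in, with the robot touching nothing.
It also fails if it takes over 102 s, if anything falls off the work surface, if the arm or the gripper's body presses on something with over 40 N, if the wrist force passes 120 N, or if a joint passes its speed limit or range.

### The arm

A 7-joint arm with a two-finger parallel gripper is mounted at the origin on the work surface. World frame = base frame: x ahead of the robot, y to its left, z up, the work surface at z = 0. Lengths are in m, angles in rad, forces in N, time in s.
With the tool pointing down it reaches from about 0.425 to 0.925 m from the base axis. Payload 6.8 kg.
Tool frame: the origin (TCP) lies on the centre line of the jaws, within the pads' length; the fingertips stand 22 mm ahead of it and the grasp point (between the pads) lies 3 mm ahead of it (bot.tip_reach is the distance from the TCP to the fingertips, in m); z points along the fingers, y is the line along which they close (so a half turn about z gives the same grasp; the last joint's range is limited). The gripper opens to 88 mm and grips with 3 to 60 N. Pads are 20 mm wide; open, the fingers measure 115 mm over their backs; the gripper's body (75 mm by 178 mm) begins 61 mm behind the grasp point.
Start: joints at [1.238, 0.477, 0.022, 1.555, -0.011, 1.109, -0.083], TCP at [0.15, -0.658, 0.245] pointing down, gripper open.
Joint ranges: [-2.96, 2.96], [-0.34, 2.1], [-1.41, 1.46], [0.24, 2.44], [-1.37, 4.51], [0.17, 1.92], [-2.96, 2.96]. Speed limits (rad/s): [2.39, 2.39, 3.14, 3.14, 3.14, 3.14, 3.14].

### API

Orientations are given as a unit quaternion [x, y, z, w].
In Python, from cell import readout, viewer, ticket, bot gives the robot as it stands. The module is installed in compiled form; this text tells all that it offers.
- The arm moves only by the tool play_rows, never from a script. Its argument "deltas" is a list of rows, each an object of numbers: "dx", "dy", "dz": the shift along the tool's x, y, z in units of 0.075 m (1.0 is 0.075 m); "rx", "ry", "rz": the turn, a rotation vector about the tool's x, y, z in units of pi/2 rad (1.0 is pi/2 rad); "hand": the opening, from 0 (shut) to 1 (fully open). A call has 1 to 20 rows; each row shifts and turns the commanded pose from where the row before left it, along the tool's axes as they then stand; what a row does not reach is not made up. A row lasts 1/12 s, in which the tool goes at most 41.7 mm and 7.16 degrees, less where a joint would pass 70% of its speed; a pose out of reach is approached as far as the arm can. A call with a number of a shift or a turn outside -1 to 1 is refused whole. A call with a gripper value outside its range is refused whole. The fingers move at their own pace and stop on an object; "force" is the grip in N (left out, the last holds). Time passes only in rows, so rows that do not move let the fingers close. It gives the time, the measured TCP pose, the force, the opening and the grip force at its end, in the units of the state.
- readout.get_obs(): the state, without advancing time (a new reading comes with each control period).
- viewer.get_image(name): name is "side" or "top"; returns a dict with "img" (400x640x3 uint8, blue, green, red), "vertical_fov" (degrees; the focal length in pixels is half the picture's height over the tangent of half this angle, whatever the lens; pixels are square), "cx", "cy" (the principal point, pixels), "dist_coeffs" ([k1, k2, p1, p2, k3] as OpenCV has them; the pictures are not rectified), "rvec" (rotation vector, rad) and "tvec" (3), from world to camera coordinates, as OpenCV has them. Camera axes: x right, y down, z forward; pixel columns grow to the right and rows downward; lengths in m; the calibration is good to about 2 mm. A picture is of the moment at which its call begins. There is no depth.
- ticket.hand_in(): hands the job in; it is judged then, once.
The state is a dict: "time_s": time; "joint_positions": joint angles; "joint_vel": joint speeds; "joint_torque": joint torques, N m; "position": TCP position; "orientation": TCP orientation; "ft_force": force on the tool from outside, world axes, zero at the start; "moment": the same for the moment, N m; "gripper_width": finger opening in m; "gripper_force": force on a finger pad.
Only numpy, scipy, OpenCV 4.12 (cv2) and the standard library are available. Lean on these libraries where they do the work, as an engineer would, in place of code of your own. Each camera call takes 0.05 s, during which the arm holds its last target. There are 200 camera calls.

## Working session

There is one attempt and no reset: what is moved stays moved. The work goes in short steps, Python scripts to look and compute and a tool call to move; the robot and the scene stay as the last step left them, time stands still between calls to the robot, and variables do not carry over. Pictures are saved under pics/ and viewed, at most 14 in all, crops included, and the job is handed in when it is done.

Besides the shell and the picture viewer there is one more tool, called after "Request:" by a JSON object that holds its "op" and its "data", one argument or row to a line. play_rows: Moves the arm, as the interface text tells. Shifts and turns lie within -1 to 1; 1 stands for 0.075 m of shift or pi/2 rad of turn. Its arguments: {"type":"object","properties":{"deltas":{"type":"array"},"force":{"type":"number"}},"required":["deltas"]}

```bash
mkdir -p pics; cat > h.py <<'E'
import numpy as np, cv2
from scipy.spatial.transform import Rotation as R
from cell import readout, viewer, ticket, bot
def cam(n):
    d=viewer.get_image(n); im=np.array(d["img"]); f=im.shape[0]/2/np.tan(np.radians(d["vertical_fov"])/2)
    K=np.array([[f,0,d["cx"]],[0,f,d["cy"]],[0,0,1.]])
    return dict(im=im,K=K,D=np.array(d["dist_coeffs"],float),r=np.array(d["rvec"],float),t=np.array(d["tvec"],float))
def ray(c,uv):
    p=cv2.undistortPoints(np.array(uv,float).reshape(-1,1,2),c["K"],c["D"]).reshape(-1,2)
    M=cv2.Rodrigues(c["r"])[0]; d=np.c_[p,np.ones(len(p))]@M; return -M.T@c["t"].ravel(),d
def onz(c,uv,z):
    o,d=ray(c,uv); return o+d*((z-o[2])/d[:,2])[:,None]
def proj(c,P): return cv2.projectPoints(np.array(P,float).reshape(-1,3),c["r"],c["t"],c["K"],c["D"])[0].reshape(-1,2)
E
python3 - <<'E'
from h import *
for n in("top","side"):
    c=cam(n); cv2.imwrite(f"pics/{n}0.png",c["im"]); print(n,ray(c,[[320,200]]),c["K"][0,0],onz(c,[[0,0],[639,0],[639,399],[0,399]],0).round(3).tolist())
o=readout.get_obs(); print(o, bot.tip_reach)
E
```

```text
top (array([ 0.38941962, -0.02503759,  1.10005118]), array([[ 0.15620621,  0.00225063, -0.98774179]])) 393.8775291761911 [[1.283, 1.067, 0.0], [1.233, -1.122, 0.0], [-0.031, -0.927, 0.0], [-0.002, 0.915, 0.0]]
side (array([0.43171504, 0.62368558, 0.79864222]), array([[ 0.12451649, -0.66569234, -0.73598522]])) 440.45867018055435 [[2.237, -1.127, 0.0], [-0.646, -1.501, 0.0], [-0.074, 0.296, 0.0], [1.062, 0.467, 0.0]]
{'time_s': 0.1, 'joint_positions': array([ 1.23790022,  0.47769455,  0.02234083,  1.55630105, -0.01150001,
        1.10927268, -0.08311658]), 'joint_vel': array([ 0.00010653, -0.0016296 , -0.00013782, -0.00212211,  0.00051786,
       -0.00084028, -0.0009796 ]), 'joint_torque': array([ 3.90448695e-03, -5.84091854e+01,  1.53972711e+00, -2.73310089e+01,
       -5.42137830e-02,  1.30656312e-02,  8.96433289e-05]), 'position': array([ 0.15035141, -0.65755296,  0.24381598]), 'orientation': array([ 9.93689375e-01,  1.12164289e-01, -1.41137553e-04, -7.60775894e-04]), 'ft_force': array([0.0287841 , 0.16221806, 0.46773759]), 'moment': array([0.03126856, 0.03906652, 0.01575337]), 'gripper_force': 0.0, 'gripper_width': 0.08750064173530725} 0.022
```

View pics/top0.png

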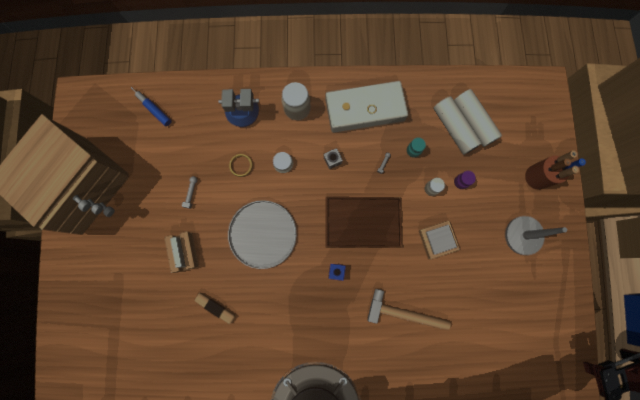

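View pics/side0.png

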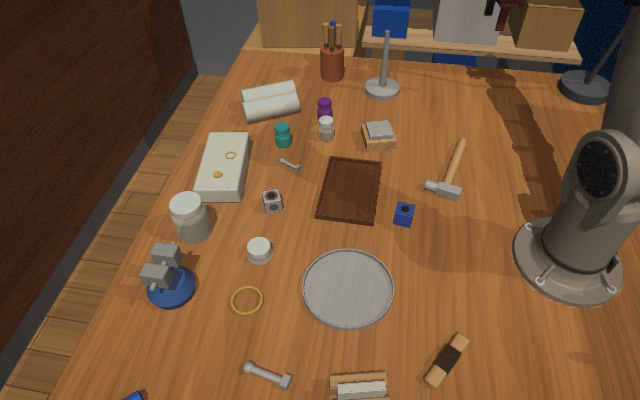

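Top view: the doming block is at (333,157), with its blue double at (337,271). The tall white-lid jar is at (436,187), with the purple double at (466,180), the teal one at (417,148), the low jar at (283,161) and the big jar at (295,97). The large punch is at (190,192) and the small one at (384,162). The soldering block is in the rack at (180,252), and the steel-topped block at (440,240) is not part of the job. My choices are the steel block, the white-lid tall jar, the punch at (190,192) and the racked block.

```bash
python3 - <<'E'
from h import *
a=cv2.imread("pics/top0.png"); b=cv2.imread("pics/side0.png")
def cr(i,x,y,w,h,s): return cv2.resize(i[y:y+h,x:x+w],None,fx=s,fy=s,interpolation=cv2.INTER_CUBIC)
# top tiles 66x50 at 4x
T=[cr(a,x,y,66,50,4) for x,y in((300,132),(157,167),(403,162))]
B=[cr(a,147,227,66,50,4),cr(b,235,355,66,50,4) if 0 else cr(b,240,350,66,50,4),cr(b,325,350,66,50,4)]
g=np.vstack([np.hstack(T),np.hstack(B),np.hstack([cr(b,240,175,66,50,4),cr(b,294,95,66,50,4),cr(a,350,137,66,50,4)])])
g=np.clip(g*1.5,0,255).astype(np.uint8)
cv2.imwrite("pics/crop1.png",g); print(g.shape)
E
```

```text
(600, 792, 3)
```

View pics/crop1.png

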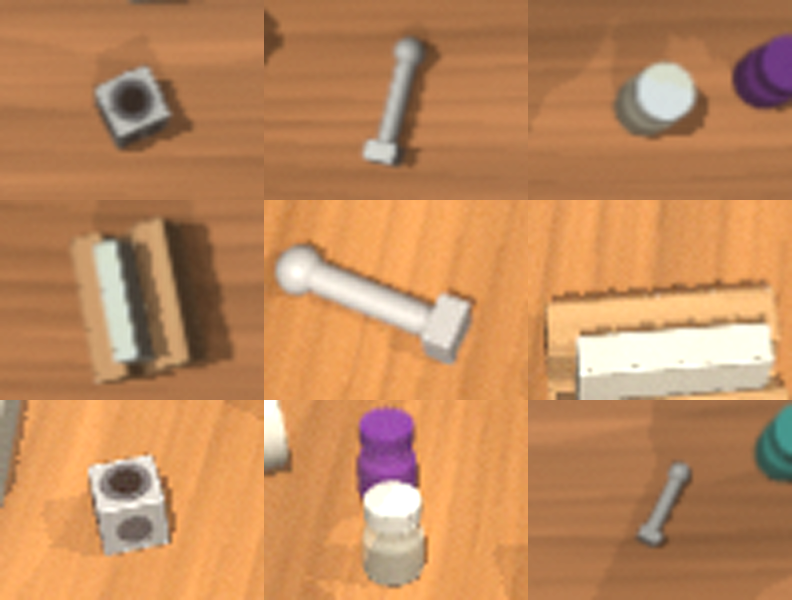

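The crops confirm the choices. The steel cube's top face is at about (333,157), the lying punch is the large one with its ball at (192,178) and head at (188,204), the jar lid is at (437,185), and the racked block's top runs from (173,237) to (178,267).

```bash
cat > m.py <<'E'
from h import *
def mask(c,box,f):
    x,y,w,h=box; m=np.zeros(c["im"].shape[:2],np.uint8); hsv=cv2.cvtColor(c["im"],cv2.COLOR_BGR2HSV).astype(int)
    m[y:y+h,x:x+w]=f(*[hsv[y:y+h,x:x+w,i] for i in range(3)])*255
    k=max(cv2.findContours(m,cv2.RETR_EXTERNAL,cv2.CHAIN_APPROX_NONE)[0],key=cv2.contourArea); return k.reshape(-1,2).astype(float)
def rect(c,k,z):
    P=onz(c,k,z)[:,:2]; r=cv2.minAreaRect((P*1000).astype(np.float32)); return [np.round(v,1) for v in r]
E
python3 - <<'E'
from m import *
t=cam("top"); s=cam("side")
def hand(org,pts,z):
    p=np.array(pts,float)/4+np.array(org)-.375; return onz(t,p,z)[:,:2]
d=hand((300,132),[(96,98),(150,68),(170,108),(118,138)],.04); print("dom hand",(d*1000).round(1).tolist(),d.mean(0))
b=hand((147,177),[(95,243),(117,240),(135,360),(112,362)],.066); print("sold hand",(b*1000).round(1).tolist(),b.mean(0))
print("dom top",rect(t,mask(t,(315,140,40,35),lambda h,s,v:(s<70)),.04))
lo=lambda h,s,v:(s<70)&(v>70)
for n,c,bx in(("t",t,(175,167,30,45)),("s",s,(238,355,60,40))):
    k=mask(c,bx,lo); print("punch",n,rect(c,k,.011), (k.min(0),k.max(0)))
print("sold top",rect(t,mask(t,(160,230,45,45),lambda h,s,v:(s<75)&(v>110)),.066))
print("sold side",rect(s,mask(s,(325,370,70,30),lambda h,s,v:(s<60)&(v>190)),.066))
k=mask(t,(420,172,35,28),lambda h,s,v:(s<60)&(v>135)); print("lid t",rect(t,k,.062))
k=mask(s,(315,110,25,35),lambda h,s,v:(s<40)&(v>190)); print("lid s",rect(s,k,.062),k.min(0),k.max(0))
k=mask(t,(215,190,95,90),lambda h,s,v:(s<90)); P=onz(t,k,.014)[:,:2]*1000; print("round t",cv2.minEnclosingCircle(P.astype(np.float32)),rect(t,k,.014))
k=mask(s,(290,235,115,100),lambda h,s,v:(s<70)); P=onz(s,k,.014)[:,:2]*1000; print("round s",cv2.minEnclosingCircle(P.astype(np.float32)),rect(s,k,.014))
print("wood t",rect(t,mask(t,(315,185,100,75),lambda h,s,v:(v<75)),.016))
print("wood s",rect(s,mask(s,(310,150,78,78),lambda h,s,v:(v<110)),.016))
print("rack", rect(t,mask(t,(160,225,45,50),lambda h,s,v:(v>125)),.04))
E
```

```text
dom hand [[680.1, -34.9], [700.9, -72.9], [672.0, -86.1], [651.3, -49.6]] [ 0.67608757 -0.06087745]
sold hand [[460.0, 377.2], [461.8, 362.3], [382.6, 347.9], [381.4, 363.3]] [0.4214627  0.36268275]
dom top [array([674.8, -60.7]), array([45. , 42.6]), np.float64(24.7)]
punch t [array([593.5, 350.2]), array([21.9, 91.9]), np.float64(78.1)] (array([182., 176.]), array([195., 207.]))
punch s [array([592.2, 345.2]), array([27.6, 92. ]), np.float64(78.2)] (array([243., 362.]), array([290., 390.]))
sold top [array([421.9, 363.7]), array([80.2, 15.7]), np.float64(12.4)]Traceback (most recent call last):
  File "<stdin>", line 12, in <module>
  File "m.py", line 5, in mask
    k=max(cv2.findContours(m,cv2.RETR_EXTERNAL,cv2.CHAIN_APPROX_NONE)[0],key=cv2.contourArea); return k.reshape(-1,2).astype(float)
ValueError: max() iterable argument is empty
```

```bash
cat > m2.py <<'E'
from m import *
t=cam("top"); s=cam("side")
print(s["im"][385,350:356].tolist())
def tr(n,f):
    try: print(n,f())
    except Exception as e: print(n,"fail",e)
tr("lid t",lambda:rect(t,mask(t,(420,172,35,28),lambda h,s,v:(s<60)&(v>120)),.062))
tr("lid s",lambda:rect(s,mask(s,(315,110,25,20),lambda h,s,v:(s<50)&(v>150)),.062))
def circ(c,bx):
    k=mask(c,bx,lambda h,s,v:(s<90)); P=onz(c,k,.014)[:,:2]*1000; return cv2.minEnclosingCircle(P.astype(np.float32)),rect(c,k,.014)
tr("round t",lambda:circ(t,(215,190,95,90)))
tr("round s",lambda:circ(s,(290,235,115,100)))
tr("wood t",lambda:rect(t,mask(t,(315,185,100,75),lambda h,s,v:(v<75)),.016))
tr("wood s",lambda:rect(s,mask(s,(310,150,78,78),lambda h,s,v:(v<110)),.016))
tr("rack",lambda:rect(t,mask(t,(160,225,45,50),lambda h,s,v:(v>120)),.04))
tr("sold side",lambda:rect(s,mask(s,(325,370,70,30),lambda h,s,v:(s<70)&(v>200)),.066))
E
python3 m2.py
```

```text
[[160, 177, 181], [161, 178, 181], [161, 178, 181], [159, 176, 180], [161, 177, 181], [161, 178, 181]]
lid t [array([ 590.1, -339.5]), array([32.9, 36.2]), np.float64(86.4)]
lid s [array([ 588. , -338.7]), array([40.3, 37.4]), np.float64(67.7)]
round t (((469.85491943359375, 140.56195068359375), 96.12600708007812), [array([470.2, 140. ]), array([189.3, 188.3]), np.float64(89.4)])
round s (((470.00970458984375, 143.51686096191406), 97.43944549560547), [array([470.1, 143.5]), array([187.4, 194.3]), np.float64(3.1)])
wood t [array([ 497.6, -143.4]), array([210.8, 139.1]), np.float64(88.8)]
wood s [array([ 497.9, -134.4]), array([221.9, 141. ]), np.float64(88.6)]
rack [array([416.8, 392.5]), array([98.9, 55.7]), np.float64(12.4)]
sold side fail max() iterable argument is empty
```

```bash
cat > plan.py <<'E'
import sys; from h import *
def plan(*wps):
    o=readout.get_obs(); p=o["position"]; q=R.from_quat(o["orientation"])
    print("t",round(o["time_s"],2),"p",(p*1000).round(1),"psi",round(np.degrees(np.arctan2(*q.as_matrix()[[1,0],0])),1),"w",round(o["gripper_width"]*1000,1),"gf",round(o["gripper_force"],1),"ft",o["ft_force"].round(1),"q",o["joint_positions"].round(2))
    for x,y,z,psi in wps:
        T=R.from_euler("z",psi,degrees=True)*R.from_quat([1,0,0,0])
        rv=(q.inv()*T).as_rotvec()/(np.pi/2); dp=T.inv().apply(np.array([x,y,z])/1000-p)/.075
        print("rot",rv.round(4),"rows>=",round(np.abs(rv).max()/.0795,1),"| shift",dp.round(3),"rows>=",round(np.linalg.norm(dp)/.55,1))
        q=T; p=np.array([x,y,z])/1000
if __name__=="__main__": plan(*[list(map(float,a.split(","))) for a in sys.argv[1:]])
E
python3 plan.py 300,-420,240,26 675,-61,150,26 675,-61,35,26
```

```text
t 0.3 p [ 150.4 -657.9  244.4] psi 12.9 w 88.0 gf 0.0 ft [-0.1 -0.4  0.2] q [ 1.24  0.48  0.02  1.56 -0.01  1.11 -0.08]
rot [-0.0003 -0.     -0.1458] rows>= 1.8 | shift [ 3.183 -1.976  0.058] rows>= 6.8
rot [0. 0. 0.] rows>= 0.0 | shift [ 6.592 -2.11   1.2  ] rows>= 12.8
rot [0. 0. 0.] rows>= 0.0 | shift [0.    0.    1.533] rows>= 2.8
```

Request:
{"op": "play_rows", "data": {
  "deltas": [
    {"rz":-0.073,"hand":0.8},
    {"rz":-0.073,"hand":0.8},
    {"dx":0.398,"dy":-0.247,"hand":0.8},
    {"dx":0.398,"dy":-0.247,"hand":0.8},
    {"dx":0.398,"dy":-0.247,"hand":0.8},
    {"dx":0.398,"dy":-0.247,"hand":0.8},
    {"dx":0.398,"dy":-0.247,"hand":0.8},
    {"dx":0.398,"dy":-0.247,"hand":0.8},
    {"dx":0.398,"dy":-0.247,"hand":0.8},
    {"dx":0.398,"dy":-0.247,"hand":0.8},
    {"hand":0.8},
    {"hand":0.8}
  ]
}}

```text
invalid input at $.deltas[0]: expected keys dx, dy, dz, rx, ry, rz, hand
```

```bash
python3 plan.py 675,-61,130,26 675,-61,35,26
```

```text
t 0.3 p [ 150.4 -657.9  244.4] psi 12.9 w 88.0 gf 0.0 ft [-0.1 -0.4  0.2] q [ 1.24  0.48  0.02  1.56 -0.01  1.11 -0.08]
rot [-0.0003 -0.     -0.1458] rows>= 1.8 | shift [ 9.775 -4.087  1.525] rows>= 19.5
rot [0. 0. 0.] rows>= 0.0 | shift [0.    0.    1.267] rows>= 2.3
```

Request:
{"op": "play_rows", "data": {
  "deltas": [
    {"dx":0,"dy":0,"dz":0,"rx":0,"ry":0,"rz":-0.073,"hand":0.8},
    {"dx":0,"dy":0,"dz":0,"rx":0,"ry":0,"rz":-0.073,"hand":0.8},
    {"dx":0.4,"dy":-0.25,"dz":0,"rx":0,"ry":0,"rz":0,"hand":0.8},
    {"dx":0.4,"dy":-0.25,"dz":0,"rx":0,"ry":0,"rz":0,"hand":0.8},
    {"dx":0.4,"dy":-0.25,"dz":0,"rx":0,"ry":0,"rz":0,"hand":0.8},
    {"dx":0.4,"dy":-0.25,"dz":0,"rx":0,"ry":0,"rz":0,"hand":0.8},
    {"dx":0.4,"dy":-0.25,"dz":0,"rx":0,"ry":0,"rz":0,"hand":0.8},
    {"dx":0.4,"dy":-0.25,"dz":0,"rx":0,"ry":0,"rz":0,"hand":0.8},
    {"dx":0.4,"dy":-0.25,"dz":0,"rx":0,"ry":0,"rz":0,"hand":0.8},
    {"dx":0.4,"dy":-0.25,"dz":0,"rx":0,"ry":0,"rz":0,"hand":0.8},
    {"dx":0,"dy":0,"dz":0,"rx":0,"ry":0,"rz":0,"hand":0.8},
    {"dx":0,"dy":0,"dz":0,"rx":0,"ry":0,"rz":0,"hand":0.8}
  ]
}}

```text
time_s: 1.3
position: [0.3017, -0.4164, 0.245]
orientation: [0.974, 0.227, 0.0, 0.0]
ft_force: [-0.3, -0.9, 0.5]
gripper_width: 0.0705
gripper_force: 0.0
```

```bash
python3 plan.py 675,-61,130,26 675,-61,35,26
```

```text
t 1.3 p [ 301.7 -416.4  245. ] psi 26.3 w 70.5 gf 0.0 ft [-0.3 -0.9  0.5] q [ 0.95  0.22 -0.15  1.93  0.04  1.   -0.33]
rot [ 0.0002 -0.0002  0.003 ] rows>= 0.0 | shift [ 6.55  -2.077  1.533] rows>= 12.8
rot [0. 0. 0.] rows>= 0.0 | shift [0.    0.    1.267] rows>= 2.3
```

Request:
{"op": "play_rows", "data": {
  "deltas": [
    {"dx":0.468,"dy":-0.148,"dz":0.11,"rx":0,"ry":0,"rz":0,"hand":0.75},
    {"dx":0.468,"dy":-0.148,"dz":0.11,"rx":0,"ry":0,"rz":0,"hand":0.75},
    {"dx":0.468,"dy":-0.148,"dz":0.11,"rx":0,"ry":0,"rz":0,"hand":0.75},
    {"dx":0.468,"dy":-0.148,"dz":0.11,"rx":0,"ry":0,"rz":0,"hand":0.75},
    {"dx":0.468,"dy":-0.148,"dz":0.11,"rx":0,"ry":0,"rz":0,"hand":0.75},
    {"dx":0.468,"dy":-0.148,"dz":0.11,"rx":0,"ry":0,"rz":0,"hand":0.75},
    {"dx":0.468,"dy":-0.148,"dz":0.11,"rx":0,"ry":0,"rz":0,"hand":0.75},
    {"dx":0.468,"dy":-0.148,"dz":0.11,"rx":0,"ry":0,"rz":0,"hand":0.75},
    {"dx":0.468,"dy":-0.148,"dz":0.11,"rx":0,"ry":0,"rz":0,"hand":0.75},
    {"dx":0.468,"dy":-0.148,"dz":0.11,"rx":0,"ry":0,"rz":0,"hand":0.75},
    {"dx":0.468,"dy":-0.148,"dz":0.11,"rx":0,"ry":0,"rz":0,"hand":0.75},
    {"dx":0.468,"dy":-0.148,"dz":0.11,"rx":0,"ry":0,"rz":0,"hand":0.75},
    {"dx":0.468,"dy":-0.148,"dz":0.11,"rx":0,"ry":0,"rz":0,"hand":0.75},
    {"dx":0.468,"dy":-0.148,"dz":0.11,"rx":0,"ry":0,"rz":0,"hand":0.75},
    {"dx":0,"dy":0,"dz":0,"rx":0,"ry":0,"rz":0,"hand":0.75},
    {"dx":0,"dy":0,"dz":0,"rx":0,"ry":0,"rz":0,"hand":0.75}
  ]
}}

```text
time_s: 2.63
position: [0.6746, -0.0618, 0.1278]
orientation: [0.974, 0.226, -0.0, -0.0]
ft_force: [-0.5, -2.2, 0.1]
gripper_width: 0.066
gripper_force: 0.0
```

```bash
python3 plan.py 675,-61,35,26; python3 - <<'E'
from h import *
s=cam("side"); i=s["im"][110:270,200:400]; cv2.imwrite("pics/s1.png",cv2.resize(i,None,fx=3,fy=3))
E
```

```text
t 2.63 p [674.6 -61.8 127.8] psi 26.1 w 66.0 gf 0.0 ft [-0.5 -2.2  0.1] q [ 0.2   0.61 -0.28  1.63  0.2   0.93 -1.27]
rot [-0.0006  0.0005  0.0015] rows>= 0.0 | shift [ 0.01  -0.007  1.237] rows>= 2.2
```

View pics/s1.png

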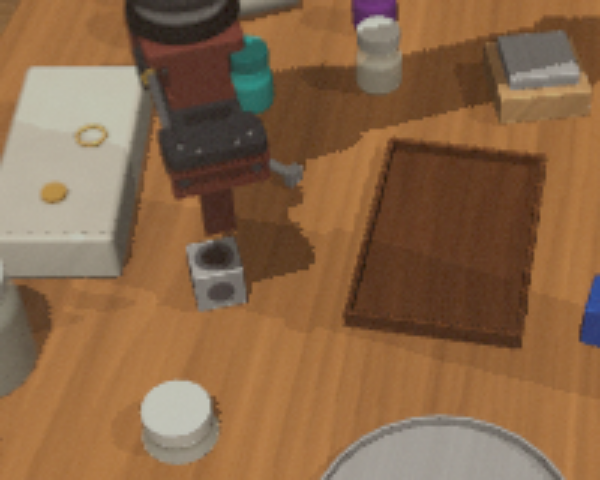

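The gripper sits over the steel cube at crop pixel (218,270). Its jaws are aligned with the faces and clear of the box.

Request:
{"op": "play_rows", "data": {
  "force": 40,
  "deltas": [
    {"dx":0,"dy":0,"dz":0.31,"rx":0,"ry":0,"rz":0,"hand":0.75},
    {"dx":0,"dy":0,"dz":0.31,"rx":0,"ry":0,"rz":0,"hand":0.75},
    {"dx":0,"dy":0,"dz":0.31,"rx":0,"ry":0,"rz":0,"hand":0.75},
    {"dx":0,"dy":0,"dz":0.31,"rx":0,"ry":0,"rz":0,"hand":0.75},
    {"dx":0,"dy":0,"dz":0,"rx":0,"ry":0,"rz":0,"hand":0.75},
    {"dx":0,"dy":0,"dz":0,"rx":0,"ry":0,"rz":0,"hand":0.3},
    {"dx":0,"dy":0,"dz":0,"rx":0,"ry":0,"rz":0,"hand":0.3},
    {"dx":0,"dy":0,"dz":0,"rx":0,"ry":0,"rz":0,"hand":0.3},
    {"dx":0,"dy":0,"dz":0,"rx":0,"ry":0,"rz":0,"hand":0.3},
    {"dx":0,"dy":0,"dz":0,"rx":0,"ry":0,"rz":0,"hand":0.3},
    {"dx":0,"dy":0,"dz":0,"rx":0,"ry":0,"rz":0,"hand":0.3}
  ]
}}

```text
time_s: 3.6
position: [0.6746, -0.0627, 0.0379]
orientation: [0.974, 0.225, 0.001, 0.0]
ft_force: [-1.6, -0.4, 6.6]
gripper_width: 0.0397
gripper_force: 39.7
```

```bash
python3 plan.py 675,-61,95,26 498,-95,95,-1 498,-95,42,-1
```

```text
t 3.6 p [674.6 -62.7  37.9] psi 26.0 w 39.7 gf 39.7 ft [-1.6 -0.4  6.6] q [ 0.18  0.72 -0.26  1.67  0.24  0.78 -1.31]
rot [ 0.0006 -0.001   0.0001] rows>= 0.0 | shift [ 0.015 -0.018 -0.761] rows>= 1.4
rot [0.  0.  0.3] rows>= 3.8 | shift [-2.352  0.494  0.   ] rows>= 4.4
rot [0. 0. 0.] rows>= 0.0 | shift [0.    0.    0.707] rows>= 1.3
```

Request:
{"op": "play_rows", "data": {
  "deltas": [
    {"dx":0,"dy":0,"dz":-0.2,"rx":0,"ry":0,"rz":0,"hand":0.3},
    {"dx":0,"dy":0,"dz":-0.3,"rx":0,"ry":0,"rz":0,"hand":0.3},
    {"dx":0,"dy":0,"dz":-0.3,"rx":0,"ry":0,"rz":0,"hand":0.3},
    {"dx":0,"dy":0,"dz":0,"rx":0,"ry":0,"rz":0.075,"hand":0.3},
    {"dx":0,"dy":0,"dz":0,"rx":0,"ry":0,"rz":0.075,"hand":0.3},
    {"dx":0,"dy":0,"dz":0,"rx":0,"ry":0,"rz":0.075,"hand":0.3},
    {"dx":0,"dy":0,"dz":0,"rx":0,"ry":0,"rz":0.075,"hand":0.3},
    {"dx":-0.294,"dy":0.062,"dz":0,"rx":0,"ry":0,"rz":0,"hand":0.3},
    {"dx":-0.294,"dy":0.062,"dz":0,"rx":0,"ry":0,"rz":0,"hand":0.3},
    {"dx":-0.294,"dy":0.062,"dz":0,"rx":0,"ry":0,"rz":0,"hand":0.3},
    {"dx":-0.294,"dy":0.062,"dz":0,"rx":0,"ry":0,"rz":0,"hand":0.3},
    {"dx":-0.294,"dy":0.062,"dz":0,"rx":0,"ry":0,"rz":0,"hand":0.3},
    {"dx":-0.294,"dy":0.062,"dz":0,"rx":0,"ry":0,"rz":0,"hand":0.3},
    {"dx":-0.294,"dy":0.062,"dz":0,"rx":0,"ry":0,"rz":0,"hand":0.3},
    {"dx":-0.294,"dy":0.062,"dz":0,"rx":0,"ry":0,"rz":0,"hand":0.3},
    {"dx":0,"dy":0,"dz":0,"rx":0,"ry":0,"rz":0,"hand":0.3},
    {"dx":0,"dy":0,"dz":0,"rx":0,"ry":0,"rz":0,"hand":0.3}
  ]
}}

```text
time_s: 5.02
position: [0.4955, -0.0974, 0.0967]
orientation: [1.0, -0.009, -0.0, 0.0]
ft_force: [0.5, -0.6, -4.1]
gripper_width: 0.0399
gripper_force: 39.7
```

```bash
python3 plan.py 498,-95,47,-1; python3 - <<'E'
from h import *
s=cam("side"); i=s["im"][110:270,260:460]; cv2.imwrite("pics/s2.png",cv2.resize(i,None,fx=3,fy=3))
E
```

```text
t 5.02 p [495.5 -97.4  96.7] psi -1.0 w 39.9 gf 39.7 ft [ 0.5 -0.6 -4.1] q [ 0.22  0.41 -0.18  2.07  0.12  0.67 -1.63]
rot [ 0.0002  0.0004 -0.0003] rows>= 0.0 | shift [ 0.033 -0.032  0.663] rows>= 1.2
```

View pics/s2.png

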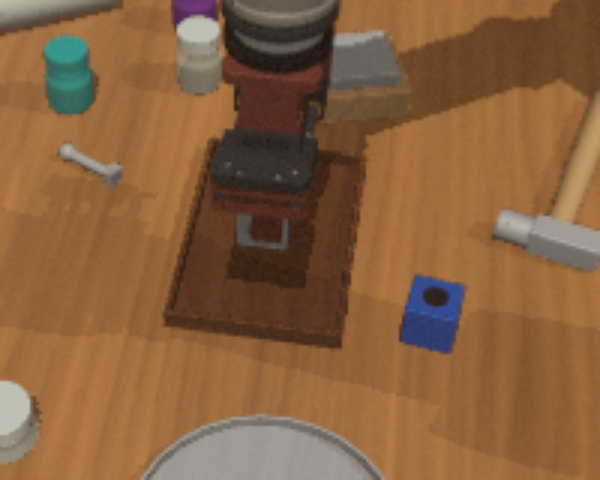

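Cube held squarely over the tray's +y half.

Request:
{"op": "play_rows", "data": {
  "deltas": [
    {"dx":0,"dy":0,"dz":0.22,"rx":0,"ry":0,"rz":0,"hand":0.3},
    {"dx":0,"dy":0,"dz":0.22,"rx":0,"ry":0,"rz":0,"hand":0.3},
    {"dx":0,"dy":0,"dz":0.2,"rx":0,"ry":0,"rz":0,"hand":0.3},
    {"dx":0,"dy":0,"dz":0,"rx":0,"ry":0,"rz":0,"hand":0.3},
    {"dx":0,"dy":0,"dz":0.013,"rx":0,"ry":0,"rz":0,"hand":0.3},
    {"dx":0,"dy":0,"dz":0.013,"rx":0,"ry":0,"rz":0,"hand":0.3},
    {"dx":0,"dy":0,"dz":0.013,"rx":0,"ry":0,"rz":0,"hand":0.3},
    {"dx":0,"dy":0,"dz":0.013,"rx":0,"ry":0,"rz":0,"hand":0.3},
    {"dx":0,"dy":0,"dz":0,"rx":0,"ry":0,"rz":0,"hand":0.3},
    {"dx":0,"dy":0,"dz":0,"rx":0,"ry":0,"rz":0,"hand":0.3}
  ]
}}

```text
time_s: 5.9
position: [0.497, -0.097, 0.0446]
orientation: [1.0, -0.009, 0.0, 0.0]
ft_force: [0.5, 0.3, -4.9]
gripper_width: 0.04
gripper_force: 39.7
```

Request:
{"op": "play_rows", "data": {
  "deltas": [
    {"dx":0,"dy":0,"dz":0.013,"rx":0,"ry":0,"rz":0,"hand":0.3},
    {"dx":0,"dy":0,"dz":0.013,"rx":0,"ry":0,"rz":0,"hand":0.3},
    {"dx":0,"dy":0,"dz":0,"rx":0,"ry":0,"rz":0,"hand":0.3},
    {"dx":0,"dy":0,"dz":0,"rx":0,"ry":0,"rz":0,"hand":0.3}
  ]
}}

```text
time_s: 6.23
position: [0.4969, -0.097, 0.0429]
orientation: [1.0, -0.009, 0.0, 0.0]
ft_force: [-2.9, 0.0, 5.9]
gripper_width: 0.0401
gripper_force: 39.7
```

Request:
{"op": "play_rows", "data": {
  "deltas": [
    {"dx":0,"dy":0,"dz":0,"rx":0,"ry":0,"rz":0,"hand":0.5},
    {"dx":0,"dy":0,"dz":0,"rx":0,"ry":0,"rz":0,"hand":0.55},
    {"dx":0,"dy":0,"dz":0,"rx":0,"ry":0,"rz":0,"hand":0.6},
    {"dx":0,"dy":0,"dz":0,"rx":0,"ry":0,"rz":0,"hand":0.6},
    {"dx":0,"dy":0,"dz":-0.25,"rx":0,"ry":0,"rz":0,"hand":0.6},
    {"dx":0,"dy":0,"dz":-0.4,"rx":0,"ry":0,"rz":0,"hand":0.6},
    {"dx":0,"dy":0,"dz":-0.5,"rx":0,"ry":0,"rz":0,"hand":0.6},
    {"dx":0,"dy":0,"dz":0,"rx":0,"ry":0,"rz":0,"hand":0.5},
    {"dx":0,"dy":0,"dz":0,"rx":0,"ry":0,"rz":0,"hand":0.5}
  ]
}}

```text
time_s: 6.98
position: [0.4984, -0.0971, 0.1304]
orientation: [1.0, -0.009, 0.002, 0.0]
ft_force: [-0.2, 0.1, 0.1]
gripper_width: 0.0449
gripper_force: 0.0
```

```bash
python3 plan.py 593.5,349,90,-12 593.5,349,26,-12
```

```text
t 6.98 p [498.4 -97.1 130.4] psi -1.0 w 44.9 gf 0.0 ft [-0.2  0.1  0.1] q [ 0.23  0.36 -0.19  2.05  0.1   0.74 -1.61]
rot [ 1.000e-04 -3.100e-03  1.223e-01] rows>= 1.5 | shift [ 3.000e-03 -6.082e+00  5.390e-01] rows>= 11.1
rot [0. 0. 0.] rows>= 0.0 | shift [0.    0.    0.853] rows>= 1.6
```

Request:
{"op": "play_rows", "data": {
  "deltas": [
    {"dx":0,"dy":0,"dz":0,"rx":0,"ry":-0.0015,"rz":0.061,"hand":0.5},
    {"dx":0,"dy":0,"dz":0,"rx":0,"ry":-0.0015,"rz":0.061,"hand":0.5},
    {"dx":0,"dy":-0.468,"dz":0,"rx":0,"ry":0,"rz":0,"hand":0.45},
    {"dx":0,"dy":-0.468,"dz":0,"rx":0,"ry":0,"rz":0,"hand":0.45},
    {"dx":0,"dy":-0.468,"dz":0,"rx":0,"ry":0,"rz":0,"hand":0.45},
    {"dx":0,"dy":-0.468,"dz":0,"rx":0,"ry":0,"rz":0,"hand":0.45},
    {"dx":0,"dy":-0.468,"dz":0,"rx":0,"ry":0,"rz":0,"hand":0.45},
    {"dx":0,"dy":-0.468,"dz":0,"rx":0,"ry":0,"rz":0,"hand":0.45},
    {"dx":0,"dy":-0.468,"dz":0,"rx":0,"ry":0,"rz":0,"hand":0.45},
    {"dx":0,"dy":-0.468,"dz":0,"rx":0,"ry":0,"rz":0,"hand":0.45},
    {"dx":0,"dy":-0.468,"dz":0,"rx":0,"ry":0,"rz":0,"hand":0.45},
    {"dx":0,"dy":-0.468,"dz":0.1,"rx":0,"ry":0,"rz":0,"hand":0.45},
    {"dx":0,"dy":-0.468,"dz":0.1,"rx":0,"ry":0,"rz":0,"hand":0.45},
    {"dx":0,"dy":-0.468,"dz":0.15,"rx":0,"ry":0,"rz":0,"hand":0.45},
    {"dx":0,"dy":-0.468,"dz":0.15,"rx":0,"ry":0,"rz":0,"hand":0.45},
    {"dx":0,"dy":0,"dz":0,"rx":0,"ry":0,"rz":0,"hand":0.45},
    {"dx":0,"dy":0,"dz":0,"rx":0,"ry":0,"rz":0,"hand":0.45}
  ]
}}

```text
time_s: 8.4
position: [0.5889, 0.3516, 0.0876]
orientation: [0.995, -0.102, -0.004, 0.001]
ft_force: [-0.4, -0.6, 0.4]
gripper_width: 0.0393
gripper_force: 0.0
```

```bash
python3 plan.py 593.5,349,26,-12; python3 - <<'E'
from h import *
s=cam("side"); a=s["im"][300:400,200:360]; b=s["im"][130:230,290:450]; cv2.imwrite("pics/s3.png",np.hstack([cv2.resize(x,(400,250)) for x in(a,b)]))
E
```

```text
t 8.4 p [588.9 351.6  87.6] psi -11.7 w 39.3 gf 0.0 ft [-0.4 -0.6  0.4] q [-0.49  0.67 -0.2   1.63  0.15  0.87 -2.52]
rot [0.0015 0.0053 0.0031] rows>= 0.1 | shift [0.067 0.021 0.822] rows>= 1.5
```

View pics/s3.png

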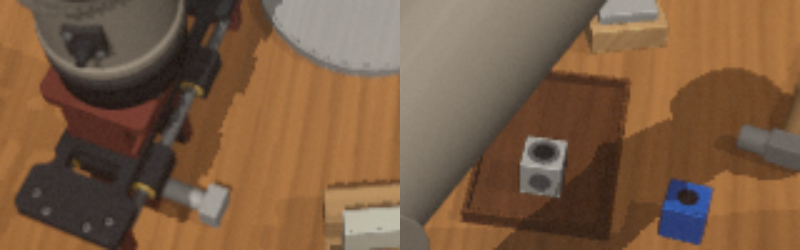

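The cube stands upright in the wooden tray. The gripper is over the punch shank, with the head showing at crop (212,205).

Request:
{"op": "play_rows", "data": {
  "force": 40,
  "deltas": [
    {"dx":0.067,"dy":0.021,"dz":0.2,"rx":0.0015,"ry":0.005,"rz":0.003,"hand":0.45},
    {"dx":0,"dy":0,"dz":0.2,"rx":0,"ry":0,"rz":0,"hand":0.45},
    {"dx":0,"dy":0,"dz":0.2,"rx":0,"ry":0,"rz":0,"hand":0.45},
    {"dx":0,"dy":0,"dz":0.12,"rx":0,"ry":0,"rz":0,"hand":0.45},
    {"dx":0,"dy":0,"dz":0.05,"rx":0,"ry":0,"rz":0,"hand":0.45},
    {"dx":0,"dy":0,"dz":0,"rx":0,"ry":0,"rz":0,"hand":0.45},
    {"dx":0,"dy":0,"dz":0,"rx":0,"ry":0,"rz":0,"hand":0.45}
  ]
}}

```text
time_s: 9.03
position: [0.5958, 0.347, 0.0331]
orientation: [0.994, -0.107, 0.002, -0.001]
ft_force: [-0.1, -0.0, -0.3]
gripper_width: 0.0396
gripper_force: 0.0
```

```bash
python3 plan.py 593.5,349,26,-12
```

```text
t 9.03 p [595.8 347.   33.1] psi -12.2 w 39.6 gf 0.0 ft [-0.1 -0.  -0.3] q [-0.49  0.74 -0.18  1.65  0.18  0.77 -2.54]
rot [-0.0012 -0.0019 -0.0026] rows>= 0.0 | shift [-0.036 -0.02   0.095] rows>= 0.2
```

Request:
{"op": "play_rows", "data": {
  "force": 40,
  "deltas": [
    {"dx":-0.02,"dy":-0.01,"dz":0.05,"rx":0,"ry":0,"rz":0,"hand":0.45},
    {"dx":0,"dy":0,"dz":0.02,"rx":0,"ry":0,"rz":0,"hand":0.45},
    {"dx":0,"dy":0,"dz":0,"rx":0,"ry":0,"rz":0,"hand":0.45},
    {"dx":0,"dy":0,"dz":0,"rx":0,"ry":0,"rz":0,"hand":0.45},
    {"dx":0,"dy":0,"dz":0,"rx":0,"ry":0,"rz":0,"hand":0},
    {"dx":0,"dy":0,"dz":0,"rx":0,"ry":0,"rz":0,"hand":0},
    {"dx":0,"dy":0,"dz":0,"rx":0,"ry":0,"rz":0,"hand":0},
    {"dx":0,"dy":0,"dz":0,"rx":0,"ry":0,"rz":0,"hand":0},
    {"dx":0,"dy":0,"dz":0,"rx":0,"ry":0,"rz":0,"hand":0},
    {"dx":0,"dy":0,"dz":0,"rx":0,"ry":0,"rz":0,"hand":0}
  ]
}}

```text
time_s: 9.87
position: [0.5946, 0.3477, 0.0279]
orientation: [0.994, -0.107, 0.002, -0.001]
ft_force: [-0.6, -1.1, 1.8]
gripper_width: 0.0133
gripper_force: 40.0
```

```bash
python3 plan.py 593.5,349,120,-12 498,-187,120,-1
```

```text
t 9.87 p [594.6 347.7  27.9] psi -12.2 w 13.3 gf 40.0 ft [-0.6 -1.1  1.8] q [-0.5   0.74 -0.18  1.65  0.18  0.76 -2.54]
rot [-0.0009 -0.0021 -0.0027] rows>= 0.0 | shift [-0.018 -0.014 -1.228] rows>= 2.2
rot [ 0.      0.     -0.1222] rows>= 1.5 | shift [-1.148  7.168  0.   ] rows>= 13.2
```

Request:
{"op": "play_rows", "data": {
  "deltas": [
    {"dx":0,"dy":0,"dz":-0.2,"rx":0,"ry":0,"rz":0,"hand":0},
    {"dx":0,"dy":0,"dz":-0.35,"rx":0,"ry":0,"rz":0,"hand":0},
    {"dx":0,"dy":0,"dz":-0.35,"rx":0,"ry":0,"rz":0,"hand":0},
    {"dx":0,"dy":0,"dz":-0.3,"rx":0,"ry":0,"rz":0,"hand":0},
    {"dx":0,"dy":0.2,"dz":0,"rx":0,"ry":0,"rz":-0.062,"hand":0},
    {"dx":0,"dy":0.3,"dz":0,"rx":0,"ry":0,"rz":-0.062,"hand":0},
    {"dx":-0.1,"dy":0.52,"dz":0,"rx":0,"ry":0,"rz":0,"hand":0},
    {"dx":-0.1,"dy":0.52,"dz":0,"rx":0,"ry":0,"rz":0,"hand":0},
    {"dx":-0.1,"dy":0.52,"dz":0,"rx":0,"ry":0,"rz":0,"hand":0},
    {"dx":-0.1,"dy":0.52,"dz":0,"rx":0,"ry":0,"rz":0,"hand":0},
    {"dx":-0.1,"dy":0.52,"dz":0,"rx":0,"ry":0,"rz":0,"hand":0},
    {"dx":-0.1,"dy":0.52,"dz":0,"rx":0,"ry":0,"rz":0,"hand":0},
    {"dx":-0.1,"dy":0.52,"dz":0,"rx":0,"ry":0,"rz":0,"hand":0},
    {"dx":-0.1,"dy":0.52,"dz":0,"rx":0,"ry":0,"rz":0,"hand":0},
    {"dx":-0.1,"dy":0.52,"dz":0,"rx":0,"ry":0,"rz":0,"hand":0},
    {"dx":-0.1,"dy":0.52,"dz":0,"rx":0,"ry":0,"rz":0,"hand":0},
    {"dx":-0.1,"dy":0.52,"dz":0,"rx":0,"ry":0,"rz":0,"hand":0},
    {"dx":0,"dy":0.4,"dz":0,"rx":0,"ry":0,"rz":0,"hand":0},
    {"dx":0,"dy":0.35,"dz":0,"rx":0,"ry":0,"rz":0,"hand":0},
    {"dx":0,"dy":0.1,"dz":0,"rx":0,"ry":0,"rz":0,"hand":0}
  ]
}}

```text
time_s: 11.53
position: [0.4961, -0.1855, 0.1179]
orientation: [1.0, -0.012, 0.002, 0.001]
ft_force: [0.5, -0.8, -1.1]
gripper_width: 0.0131
gripper_force: 40.0
```

Request:
{"op": "play_rows", "data": {
  "deltas": [
    {"dx":0,"dy":0,"dz":0,"rx":0,"ry":0,"rz":0,"hand":0},
    {"dx":0,"dy":0,"dz":0,"rx":0,"ry":0,"rz":0,"hand":0},
    {"dx":0,"dy":0,"dz":0,"rx":0,"ry":0,"rz":0,"hand":0}
  ]
}}

```text
time_s: 11.78
position: [0.4972, -0.1781, 0.1172]
orientation: [1.0, -0.008, 0.002, -0.001]
ft_force: [1.0, 0.1, -2.2]
gripper_width: 0.0129
gripper_force: 40.0
```

```bash
python3 plan.py 498,-187,38,-1; python3 - <<'E'
from h import *
s=cam("side"); a=s["im"][110:230,280:440]; b=cam("top")["im"][180:270,310:430]; cv2.imwrite("pics/s4.png",np.hstack([cv2.resize(x,(400,300)) for x in(a,b)]))
E
```

```text
t 11.78 p [ 497.2 -178.1  117.2] psi -0.9 w 12.9 gf 40.0 ft [ 1.   0.1 -2.2] q [ 0.39  0.41 -0.19  2.01  0.11  0.73 -1.46]
rot [-0.0014 -0.0025  0.0008] rows>= 0.0 | shift [0.013 0.119 1.056] rows>= 1.9
```

View pics/s4.png

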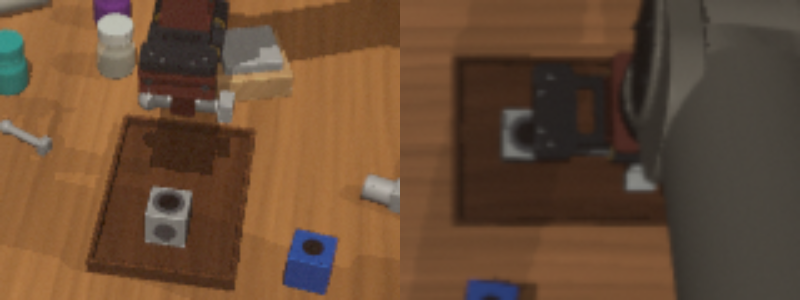

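The punch is held level over the tray's far half, and the cube is well clear of it.

Request:
{"op": "play_rows", "data": {
  "deltas": [
    {"dx":0.01,"dy":0.1,"dz":0.2,"rx":0,"ry":0,"rz":0,"hand":0},
    {"dx":0,"dy":0,"dz":0.3,"rx":0,"ry":0,"rz":0,"hand":0},
    {"dx":0,"dy":0,"dz":0.3,"rx":0,"ry":0,"rz":0,"hand":0},
    {"dx":0,"dy":0,"dz":0.15,"rx":0,"ry":0,"rz":0,"hand":0},
    {"dx":0,"dy":0,"dz":0.04,"rx":0,"ry":0,"rz":0,"hand":0},
    {"dx":0,"dy":0,"dz":0,"rx":0,"ry":0,"rz":0,"hand":0},
    {"dx":0,"dy":0,"dz":0,"rx":0,"ry":0,"rz":0,"hand":0},
    {"dx":0,"dy":0,"dz":0,"rx":0,"ry":0,"rz":0,"hand":0}
  ]
}}

```text
time_s: 12.55
position: [0.4986, -0.1877, 0.0437]
orientation: [1.0, -0.009, 0.003, -0.0]
ft_force: [-0.3, -0.1, -0.2]
gripper_width: 0.0132
gripper_force: 40.0
```

Request:
{"op": "play_rows", "data": {
  "deltas": [
    {"dx":0,"dy":0,"dz":0.025,"rx":0,"ry":0,"rz":0,"hand":0},
    {"dx":0,"dy":0,"dz":0.025,"rx":0,"ry":0,"rz":0,"hand":0},
    {"dx":0,"dy":0,"dz":0.025,"rx":0,"ry":0,"rz":0,"hand":0},
    {"dx":0,"dy":0,"dz":0,"rx":0,"ry":0,"rz":0,"hand":0},
    {"dx":0,"dy":0,"dz":0,"rx":0,"ry":0,"rz":0,"hand":0}
  ]
}}

```text
time_s: 12.97
position: [0.4976, -0.1877, 0.0369]
orientation: [1.0, -0.009, 0.002, -0.001]
ft_force: [0.7, 0.1, -1.5]
gripper_width: 0.0129
gripper_force: 40.0
```

Request:
{"op": "play_rows", "data": {
  "deltas": [
    {"dx":0,"dy":0,"dz":0.02,"rx":0,"ry":0,"rz":0,"hand":0},
    {"dx":0,"dy":0,"dz":0.02,"rx":0,"ry":0,"rz":0,"hand":0},
    {"dx":0,"dy":0,"dz":0,"rx":0,"ry":0,"rz":0,"hand":0},
    {"dx":0,"dy":0,"dz":0,"rx":0,"ry":0,"rz":0,"hand":0},
    {"dx":0,"dy":0,"dz":0,"rx":0,"ry":0,"rz":0,"hand":0}
  ]
}}

```text
time_s: 13.38
position: [0.4976, -0.1876, 0.0339]
orientation: [1.0, -0.009, 0.002, -0.001]
ft_force: [-0.3, 0.4, -1.0]
gripper_width: 0.0132
gripper_force: 40.0
```

Request:
{"op": "play_rows", "data": {
  "deltas": [
    {"dx":0,"dy":0,"dz":0.012,"rx":0,"ry":0,"rz":0,"hand":0},
    {"dx":0,"dy":0,"dz":0.012,"rx":0,"ry":0,"rz":0,"hand":0},
    {"dx":0,"dy":0,"dz":0,"rx":0,"ry":0,"rz":0,"hand":0},
    {"dx":0,"dy":0,"dz":0,"rx":0,"ry":0,"rz":0,"hand":0}
  ]
}}

```text
time_s: 13.72
position: [0.4979, -0.1877, 0.0328]
orientation: [1.0, -0.009, 0.002, -0.0]
ft_force: [-1.5, 0.9, 4.8]
gripper_width: 0.0129
gripper_force: 40.0
```

Request:
{"op": "play_rows", "data": {
  "deltas": [
    {"dx":0,"dy":0,"dz":0,"rx":0,"ry":0,"rz":0,"hand":0.2},
    {"dx":0,"dy":0,"dz":0,"rx":0,"ry":0,"rz":0,"hand":0.3},
    {"dx":0,"dy":0,"dz":0,"rx":0,"ry":0,"rz":0,"hand":0.4},
    {"dx":0,"dy":0,"dz":0,"rx":0,"ry":0,"rz":0,"hand":0.4},
    {"dx":0,"dy":0,"dz":-0.2,"rx":0,"ry":0,"rz":0,"hand":0.4},
    {"dx":0,"dy":0,"dz":-0.4,"rx":0,"ry":0,"rz":0,"hand":0.4},
    {"dx":0,"dy":0,"dz":-0.5,"rx":0,"ry":0,"rz":0,"hand":0.7},
    {"dx":0,"dy":0,"dz":-0.3,"rx":0,"ry":0,"rz":0,"hand":0.7},
    {"dx":0,"dy":0,"dz":0,"rx":0,"ry":0,"rz":0,"hand":0.7},
    {"dx":0,"dy":0,"dz":0,"rx":0,"ry":0,"rz":0,"hand":0.7}
  ]
}}

```text
time_s: 14.55
position: [0.4981, -0.1881, 0.1384]
orientation: [1.0, -0.009, 0.003, -0.0]
ft_force: [0.3, 1.3, -0.8]
gripper_width: 0.0584
gripper_force: 0.0
```

```bash
python3 plan.py 589,-339,130,-30 589,-339,32,-30; python3 - <<'E'
from m import *
t=cam("top")
for n,bx,f in(("purple",(450,165,35,30),lambda h,s,v:(h>120)&(h<165)&(s>80)),("teal",(400,130,35,35),lambda h,s,v:(h>75)&(h<100)&(s>80))):
    k=mask(t,bx,f); print(n,rect(t,k,.035))
E
```

```text
t 14.55 p [ 498.1 -188.1  138.4] psi -1.1 w 58.4 gf 0.0 ft [ 0.3  1.3 -0.8] q [ 0.41  0.38 -0.2   1.99  0.1   0.78 -1.44]
rot [-0.0012 -0.004   0.3213] rows>= 4.0 | shift [2.056 1.137 0.112] rows>= 4.3
rot [0. 0. 0.] rows>= 0.0 | shift [0.    0.    1.307] rows>= 2.4
purple [array([ 608.1, -427.2]), array([39.9, 61.8]), np.float64(31.5)]
teal [array([ 705. , -295.2]), array([37.8, 56.4]), np.float64(43.5)]
```

Request:
{"op": "play_rows", "data": {
  "deltas": [
    {"dx":0,"dy":0,"dz":0,"rx":0,"ry":0,"rz":0.064,"hand":0.72},
    {"dx":0,"dy":0,"dz":0,"rx":0,"ry":-0.004,"rz":0.064,"hand":0.72},
    {"dx":0,"dy":0,"dz":0,"rx":0,"ry":0,"rz":0.064,"hand":0.72},
    {"dx":0,"dy":0,"dz":0,"rx":0,"ry":0,"rz":0.064,"hand":0.72},
    {"dx":0,"dy":0,"dz":0,"rx":0,"ry":0,"rz":0.065,"hand":0.72},
    {"dx":0.294,"dy":0.162,"dz":0.016,"rx":0,"ry":0,"rz":0,"hand":0.72},
    {"dx":0.294,"dy":0.162,"dz":0.016,"rx":0,"ry":0,"rz":0,"hand":0.72},
    {"dx":0.294,"dy":0.162,"dz":0.016,"rx":0,"ry":0,"rz":0,"hand":0.72},
    {"dx":0.294,"dy":0.162,"dz":0.016,"rx":0,"ry":0,"rz":0,"hand":0.72},
    {"dx":0.294,"dy":0.162,"dz":0.016,"rx":0,"ry":0,"rz":0,"hand":0.72},
    {"dx":0.294,"dy":0.162,"dz":0.016,"rx":0,"ry":0,"rz":0,"hand":0.72},
    {"dx":0.294,"dy":0.162,"dz":0.016,"rx":0,"ry":0,"rz":0,"hand":0.72},
    {"dx":0,"dy":0,"dz":0,"rx":0,"ry":0,"rz":0,"hand":0.72},
    {"dx":0,"dy":0,"dz":0,"rx":0,"ry":0,"rz":0,"hand":0.72},
    {"dx":0,"dy":0,"dz":0,"rx":0,"ry":0,"rz":0,"hand":0.72},
    {"dx":0,"dy":0,"dz":0,"rx":0,"ry":0,"rz":0,"hand":0.72}
  ]
}}

```text
time_s: 15.93
position: [0.5878, -0.3368, 0.1272]
orientation: [0.966, -0.258, -0.003, -0.001]
ft_force: [-0.2, 0.1, -0.1]
gripper_width: 0.063
gripper_force: 0.0
```

```bash
python3 plan.py 589,-339,32,-30; python3 - <<'E'
from h import *
s=cam("side"); a=s["im"][70:190,250:410]; b=s["im"][130:250,290:450]; cv2.imwrite("pics/s5.png",np.hstack([cv2.resize(x,(400,300)) for x in(a,b)]))
E
```

```text
t 15.93 p [ 587.8 -336.8  127.2] psi -29.9 w 63.0 gf 0.0 ft [-0.2  0.1 -0.1] q [ 0.46  0.6  -0.05  1.64  0.03  0.91 -1.69]
rot [-0.0006  0.0037  0.0013] rows>= 0.0 | shift [0.028 0.018 1.269] rows>= 2.3
```

View pics/s5.png

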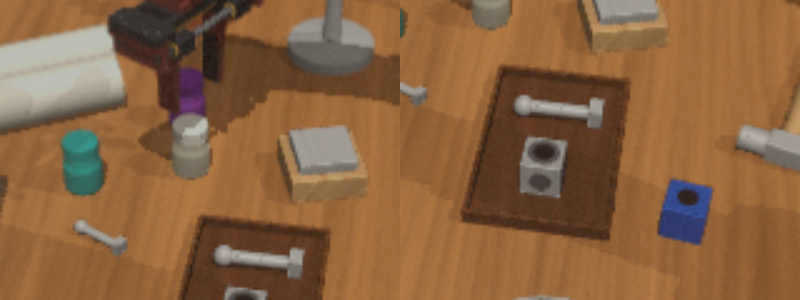

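The punch lies flat in the wooden tray beside the cube. The jaws are over the white-lid jar at crop (190,145), clear of purple.

Request:
{"op": "play_rows", "data": {
  "force": 25,
  "deltas": [
    {"dx":0.028,"dy":0.018,"dz":0.2,"rx":0,"ry":0.003,"rz":0,"hand":0.72},
    {"dx":0,"dy":0,"dz":0.3,"rx":0,"ry":0,"rz":0,"hand":0.72},
    {"dx":0,"dy":0,"dz":0.3,"rx":0,"ry":0,"rz":0,"hand":0.72},
    {"dx":0,"dy":0,"dz":0.3,"rx":0,"ry":0,"rz":0,"hand":0.72},
    {"dx":0,"dy":0,"dz":0.15,"rx":0,"ry":0,"rz":0,"hand":0.72},
    {"dx":0,"dy":0,"dz":0,"rx":0,"ry":0,"rz":0,"hand":0.72},
    {"dx":0,"dy":0,"dz":0,"rx":0,"ry":0,"rz":0,"hand":0.72},
    {"dx":0,"dy":0,"dz":0,"rx":0,"ry":0,"rz":0,"hand":0.35},
    {"dx":0,"dy":0,"dz":0,"rx":0,"ry":0,"rz":0,"hand":0.35},
    {"dx":0,"dy":0,"dz":0,"rx":0,"ry":0,"rz":0,"hand":0.35},
    {"dx":0,"dy":0,"dz":0,"rx":0,"ry":0,"rz":0,"hand":0.35},
    {"dx":0,"dy":0,"dz":0,"rx":0,"ry":0,"rz":0,"hand":0.35},
    {"dx":0,"dy":0,"dz":0,"rx":0,"ry":0,"rz":0,"hand":0.35}
  ]
}}

```text
time_s: 17.07
position: [0.5904, -0.3411, 0.0357]
orientation: [0.966, -0.259, 0.002, 0.0]
ft_force: [-1.1, 0.5, 6.6]
gripper_width: 0.0437
gripper_force: 25.0
```

```bash
python3 plan.py 589,-339,135,-30 589,-339,135,0 470,106,135,0
```

```text
t 17.07 p [ 590.4 -341.1   35.7] psi -30.0 w 43.7 gf 25.0 ft [-1.1  0.5  6.6] q [ 0.46  0.72 -0.04  1.67  0.04  0.75 -1.69]
rot [-0.0005 -0.002   0.0003] rows>= 0.0 | shift [-0.031 -0.014 -1.323] rows>= 2.4
rot [ 0.      0.     -0.3333] rows>= 4.2 | shift [0. 0. 0.] rows>= 0.0
rot [0. 0. 0.] rows>= 0.0 | shift [-1.587 -5.933  0.   ] rows>= 11.2
```

Request:
{"op": "play_rows", "data": {
  "deltas": [
    {"dx":0,"dy":0,"dz":-0.2,"rx":0,"ry":0,"rz":0,"hand":0.35},
    {"dx":0,"dy":0,"dz":-0.35,"rx":0,"ry":0,"rz":0,"hand":0.35},
    {"dx":0,"dy":0,"dz":-0.4,"rx":0,"ry":0,"rz":0,"hand":0.35},
    {"dx":0,"dy":0,"dz":-0.35,"rx":0,"ry":0,"rz":0,"hand":0.35},
    {"dx":0,"dy":0,"dz":0,"rx":0,"ry":0,"rz":-0.067,"hand":0.35},
    {"dx":0,"dy":0,"dz":0,"rx":0,"ry":0,"rz":-0.067,"hand":0.35},
    {"dx":0,"dy":0,"dz":0,"rx":0,"ry":0,"rz":-0.067,"hand":0.35},
    {"dx":0,"dy":0,"dz":0,"rx":0,"ry":0,"rz":-0.067,"hand":0.35},
    {"dx":0,"dy":0,"dz":0,"rx":0,"ry":0,"rz":-0.066,"hand":0.35}
  ]
}}

```text
time_s: 17.82
position: [0.5893, -0.3408, 0.1328]
orientation: [1.0, 0.003, 0.001, 0.0]
ft_force: [-1.2, -0.6, -2.5]
gripper_width: 0.0433
gripper_force: 25.0
```

Request:
{"op": "play_rows", "data": {
  "deltas": [
    {"dx":-0.05,"dy":-0.2,"dz":0,"rx":0,"ry":0,"rz":0,"hand":0.35},
    {"dx":-0.1,"dy":-0.35,"dz":0,"rx":0,"ry":0,"rz":0,"hand":0.35},
    {"dx":-0.13,"dy":-0.48,"dz":0,"rx":0,"ry":0,"rz":0,"hand":0.35},
    {"dx":-0.13,"dy":-0.48,"dz":0,"rx":0,"ry":0,"rz":0,"hand":0.35},
    {"dx":-0.13,"dy":-0.48,"dz":0,"rx":0,"ry":0,"rz":0,"hand":0.35},
    {"dx":-0.13,"dy":-0.48,"dz":0,"rx":0,"ry":0,"rz":0,"hand":0.35},
    {"dx":-0.13,"dy":-0.48,"dz":0,"rx":0,"ry":0,"rz":0,"hand":0.35},
    {"dx":-0.13,"dy":-0.48,"dz":0,"rx":0,"ry":0,"rz":0,"hand":0.35},
    {"dx":-0.13,"dy":-0.48,"dz":0,"rx":0,"ry":0,"rz":0,"hand":0.35},
    {"dx":-0.13,"dy":-0.48,"dz":0,"rx":0,"ry":0,"rz":0,"hand":0.35},
    {"dx":-0.13,"dy":-0.48,"dz":0,"rx":0,"ry":0,"rz":0,"hand":0.35},
    {"dx":-0.13,"dy":-0.48,"dz":0,"rx":0,"ry":0,"rz":0,"hand":0.35},
    {"dx":-0.1,"dy":-0.35,"dz":0,"rx":0,"ry":0,"rz":0,"hand":0.35},
    {"dx":-0.04,"dy":-0.23,"dz":0,"rx":0,"ry":0,"rz":0,"hand":0.35},
    {"dx":0,"dy":0,"dz":0,"rx":0,"ry":0,"rz":0,"hand":0.35},
    {"dx":0,"dy":0,"dz":0,"rx":0,"ry":0,"rz":0,"hand":0.35},
    {"dx":0,"dy":0,"dz":0,"rx":0,"ry":0,"rz":0,"hand":0.35},
    {"dx":0,"dy":0,"dz":0,"rx":0,"ry":0,"rz":0,"hand":0.35}
  ]
}}

```text
time_s: 19.32
position: [0.4699, 0.1022, 0.1319]
orientation: [1.0, -0.0, 0.001, 0.0]
ft_force: [-0.5, -0.2, -0.6]
gripper_width: 0.0432
gripper_force: 25.0
```

```bash
python3 plan.py 470,106,46,0; python3 - <<'E'
from h import *
s=cam("side"); a=s["im"][170:350,270:510]; cv2.imwrite("pics/s6.png",cv2.resize(a,(640,480)))
E
```

```text
t 19.32 p [469.9 102.2 131.9] psi -0.0 w 43.2 gf 25.0 ft [-0.5 -0.2 -0.6] q [-0.08  0.33 -0.31  2.1   0.15  0.73 -2.06]
rot [ 0.0006 -0.001  -0.0005] rows>= 0.0 | shift [ 1.000e-03 -5.100e-02  1.145e+00] rows>= 2.1
```

View pics/s6.png

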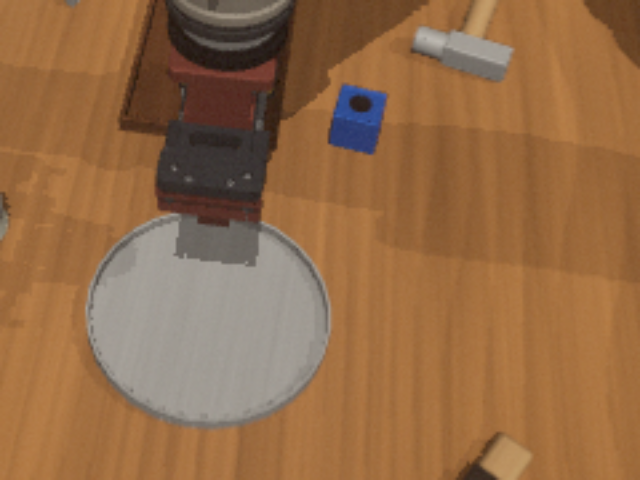

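The jar is hidden behind the gripper over the round tray, but the 43 mm jaw width shows it is still held.

Request:
{"op": "play_rows", "data": {
  "deltas": [
    {"dx":0,"dy":-0.05,"dz":0.2,"rx":0,"ry":0,"rz":0,"hand":0.35},
    {"dx":0,"dy":0,"dz":0.3,"rx":0,"ry":0,"rz":0,"hand":0.35},
    {"dx":0,"dy":0,"dz":0.3,"rx":0,"ry":0,"rz":0,"hand":0.35},
    {"dx":0,"dy":0,"dz":0.2,"rx":0,"ry":0,"rz":0,"hand":0.35},
    {"dx":0,"dy":0,"dz":0.08,"rx":0,"ry":0,"rz":0,"hand":0.35},
    {"dx":0,"dy":0,"dz":0.04,"rx":0,"ry":0,"rz":0,"hand":0.35},
    {"dx":0,"dy":0,"dz":0,"rx":0,"ry":0,"rz":0,"hand":0.35},
    {"dx":0,"dy":0,"dz":0,"rx":0,"ry":0,"rz":0,"hand":0.35},
    {"dx":0,"dy":0,"dz":0,"rx":0,"ry":0,"rz":0,"hand":0.35}
  ]
}}

```text
time_s: 20.12
position: [0.4705, 0.1077, 0.0486]
orientation: [1.0, 0.001, 0.002, -0.0]
ft_force: [0.1, 0.2, -1.2]
gripper_width: 0.0435
gripper_force: 25.0
```

Request:
{"op": "play_rows", "data": {
  "deltas": [
    {"dx":0,"dy":0,"dz":0.013,"rx":0,"ry":0,"rz":0,"hand":0.35},
    {"dx":0,"dy":0,"dz":0.013,"rx":0,"ry":0,"rz":0,"hand":0.35},
    {"dx":0,"dy":0,"dz":0,"rx":0,"ry":0,"rz":0,"hand":0.35},
    {"dx":0,"dy":0,"dz":0,"rx":0,"ry":0,"rz":0,"hand":0.35}
  ]
}}

```text
time_s: 20.45
position: [0.4697, 0.1076, 0.0459]
orientation: [1.0, 0.001, 0.001, 0.0]
ft_force: [-0.3, -0.3, -1.4]
gripper_width: 0.0431
gripper_force: 25.0
```

Request:
{"op": "play_rows", "data": {
  "deltas": [
    {"dx":0,"dy":0,"dz":0.025,"rx":0,"ry":0,"rz":0,"hand":0.35},
    {"dx":0,"dy":0,"dz":0.025,"rx":0,"ry":0,"rz":0,"hand":0.35},
    {"dx":0,"dy":0,"dz":0.012,"rx":0,"ry":0,"rz":0,"hand":0.35},
    {"dx":0,"dy":0,"dz":0,"rx":0,"ry":0,"rz":0,"hand":0.35},
    {"dx":0,"dy":0,"dz":0,"rx":0,"ry":0,"rz":0,"hand":0.35}
  ]
}}

```text
time_s: 20.87
position: [0.4696, 0.1076, 0.041]
orientation: [1.0, 0.001, 0.001, 0.0]
ft_force: [-0.0, -1.3, -2.0]
gripper_width: 0.0431
gripper_force: 25.0
```

Request:
{"op": "play_rows", "data": {
  "deltas": [
    {"dx":0,"dy":0,"dz":0.012,"rx":0,"ry":0,"rz":0,"hand":0.35},
    {"dx":0,"dy":0,"dz":0,"rx":0,"ry":0,"rz":0,"hand":0.35},
    {"dx":0,"dy":0,"dz":0,"rx":0,"ry":0,"rz":0,"hand":0.35}
  ]
}}

```text
time_s: 21.12
position: [0.4697, 0.1076, 0.0402]
orientation: [1.0, 0.001, 0.001, 0.0]
ft_force: [0.2, 0.4, -0.5]
gripper_width: 0.0434
gripper_force: 25.0
```

Request:
{"op": "play_rows", "data": {
  "deltas": [
    {"dx":0,"dy":0,"dz":0.012,"rx":0,"ry":0,"rz":0,"hand":0.35},
    {"dx":0,"dy":0,"dz":0,"rx":0,"ry":0,"rz":0,"hand":0.35},
    {"dx":0,"dy":0,"dz":0,"rx":0,"ry":0,"rz":0,"hand":0.35}
  ]
}}

```text
time_s: 21.37
position: [0.4698, 0.1076, 0.0397]
orientation: [1.0, 0.001, 0.001, 0.0]
ft_force: [-1.3, 0.1, 5.4]
gripper_width: 0.0435
gripper_force: 25.0
```

Request:
{"op": "play_rows", "data": {
  "deltas": [
    {"dx":0,"dy":0,"dz":0,"rx":0,"ry":0,"rz":0,"hand":0.52},
    {"dx":0,"dy":0,"dz":0,"rx":0,"ry":0,"rz":0,"hand":0.56},
    {"dx":0,"dy":0,"dz":0,"rx":0,"ry":0,"rz":0,"hand":0.6},
    {"dx":0,"dy":0,"dz":0,"rx":0,"ry":0,"rz":0,"hand":0.62},
    {"dx":0,"dy":0,"dz":-0.2,"rx":0,"ry":0,"rz":0,"hand":0.62},
    {"dx":0,"dy":0,"dz":-0.35,"rx":0,"ry":0,"rz":0,"hand":0.62},
    {"dx":0,"dy":0,"dz":-0.4,"rx":0,"ry":0,"rz":0,"hand":0.62},
    {"dx":0,"dy":0,"dz":-0.35,"rx":0,"ry":0,"rz":0,"hand":0.62},
    {"dx":0,"dy":0,"dz":0,"rx":0,"ry":0,"rz":0,"hand":0.5},
    {"dx":0,"dy":0,"dz":0,"rx":0,"ry":0,"rz":0,"hand":0.5}
  ]
}}

```text
time_s: 22.2
position: [0.4706, 0.1078, 0.1381]
orientation: [1.0, 0.001, 0.002, -0.0]
ft_force: [-0.5, 0.3, -0.3]
gripper_width: 0.0456
gripper_force: 0.0
```

```bash
python3 plan.py 422,363.5,130,12.4 422,363.5,67,12.4
```

```text
t 22.2 p [470.6 107.8 138.1] psi 0.1 w 45.6 gf 0.0 ft [-0.5  0.3 -0.3] q [-0.08  0.32 -0.32  2.09  0.15  0.74 -2.07]
rot [-0.     -0.0031 -0.1368] rows>= 1.7 | shift [ 0.099 -3.469  0.107] rows>= 6.3
rot [0. 0. 0.] rows>= 0.0 | shift [0.   0.   0.84] rows>= 1.5
```

Request:
{"op": "play_rows", "data": {
  "deltas": [
    {"dx":0,"dy":0,"dz":0,"rx":0,"ry":-0.003,"rz":-0.068,"hand":0.5},
    {"dx":0,"dy":0,"dz":0,"rx":0,"ry":0,"rz":-0.068,"hand":0.5},
    {"dx":0.01,"dy":-0.2,"dz":0,"rx":0,"ry":0,"rz":0,"hand":0.42},
    {"dx":0.01,"dy":-0.4,"dz":0.01,"rx":0,"ry":0,"rz":0,"hand":0.42},
    {"dx":0.01,"dy":-0.45,"dz":0.01,"rx":0,"ry":0,"rz":0,"hand":0.42},
    {"dx":0.01,"dy":-0.45,"dz":0.01,"rx":0,"ry":0,"rz":0,"hand":0.42},
    {"dx":0.01,"dy":-0.45,"dz":0.01,"rx":0,"ry":0,"rz":0,"hand":0.42},
    {"dx":0.01,"dy":-0.45,"dz":0.01,"rx":0,"ry":0,"rz":0,"hand":0.42},
    {"dx":0.01,"dy":-0.45,"dz":0.01,"rx":0,"ry":0,"rz":0,"hand":0.42},
    {"dx":0.01,"dy":-0.4,"dz":0.01,"rx":0,"ry":0,"rz":0,"hand":0.42},
    {"dx":0.02,"dy":-0.22,"dz":0.03,"rx":0,"ry":0,"rz":0,"hand":0.42},
    {"dx":0,"dy":0,"dz":0,"rx":0,"ry":0,"rz":0,"hand":0.42},
    {"dx":0,"dy":0,"dz":0,"rx":0,"ry":0,"rz":0,"hand":0.42},
    {"dx":0,"dy":0,"dz":0,"rx":0,"ry":0,"rz":0,"hand":0.42},
    {"dx":0,"dy":0,"dz":0,"rx":0,"ry":0,"rz":0,"hand":0.42}
  ]
}}

```text
time_s: 23.45
position: [0.4216, 0.3614, 0.1286]
orientation: [0.994, 0.106, -0.002, 0.001]
ft_force: [0.7, 0.3, 0.4]
gripper_width: 0.037
gripper_force: 0.0
```

```bash
python3 plan.py 422,363.5,67,12.4; python3 - <<'E'
from h import *
s=cam("side")["im"][240:400,270:430]; t=cam("top")["im"][200:290,150:310]; cv2.imwrite("pics/s7.png",np.hstack([cv2.resize(s,(320,320)),cv2.resize(t,(480,320))]))
E
```

```text
t 23.45 p [421.6 361.4 128.6] psi 12.2 w 37.0 gf 0.0 ft [0.7 0.3 0.4] q [-0.5   0.46 -0.41  1.92  0.24  0.82 -2.39]
rot [ 0.0008  0.0028 -0.002 ] rows>= 0.0 | shift [ 0.011 -0.026  0.822] rows>= 1.5
```

View pics/s7.png

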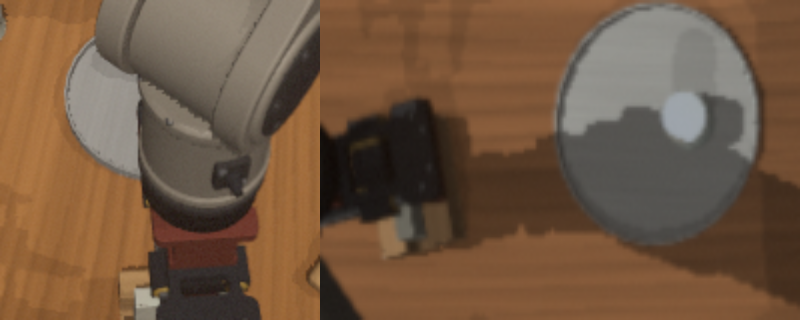

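The jar stands upright in the round tray and the jaws are over the racked block.

Request:
{"op": "play_rows", "data": {
  "force": 40,
  "deltas": [
    {"dx":0.01,"dy":-0.02,"dz":0.15,"rx":0,"ry":0.003,"rz":0,"hand":0.42},
    {"dx":0,"dy":0,"dz":0.25,"rx":0,"ry":0,"rz":0,"hand":0.42},
    {"dx":0,"dy":0,"dz":0.25,"rx":0,"ry":0,"rz":0,"hand":0.42},
    {"dx":0,"dy":0,"dz":0.1,"rx":0,"ry":0,"rz":0,"hand":0.42},
    {"dx":0,"dy":0,"dz":0,"rx":0,"ry":0,"rz":0,"hand":0.42},
    {"dx":0,"dy":0,"dz":0,"rx":0,"ry":0,"rz":0,"hand":0.42},
    {"dx":0,"dy":0,"dz":0,"rx":0,"ry":0,"rz":0,"hand":0.42},
    {"dx":0,"dy":0,"dz":0,"rx":0,"ry":0,"rz":0,"hand":0.42}
  ]
}}

```text
time_s: 24.22
position: [0.4223, 0.3656, 0.0742]
orientation: [0.994, 0.107, 0.001, -0.001]
ft_force: [-0.5, -0.2, -0.1]
gripper_width: 0.0367
gripper_force: 0.0
```

```bash
python3 plan.py 422,363.5,67,12.4
```

```text
t 24.22 p [422.3 365.6  74.2] psi 12.3 w 36.7 gf 0.0 ft [-0.5 -0.2 -0.1] q [-0.53  0.54 -0.38  1.95  0.3   0.7  -2.44]
rot [-0.0008 -0.002  -0.0009] rows>= 0.0 | shift [-0.01   0.026  0.096] rows>= 0.2
```

Request:
{"op": "play_rows", "data": {
  "force": 30,
  "deltas": [
    {"dx":0,"dy":0.025,"dz":0.05,"rx":0,"ry":0,"rz":0,"hand":0.42},
    {"dx":0,"dy":0,"dz":0.03,"rx":0,"ry":0,"rz":0,"hand":0.42},
    {"dx":0,"dy":0,"dz":0,"rx":0,"ry":0,"rz":0,"hand":0.42},
    {"dx":0,"dy":0,"dz":0,"rx":0,"ry":0,"rz":0,"hand":0.3},
    {"dx":0,"dy":0,"dz":0,"rx":0,"ry":0,"rz":0,"hand":0.1},
    {"dx":0,"dy":0,"dz":0,"rx":0,"ry":0,"rz":0,"hand":0.1},
    {"dx":0,"dy":0,"dz":0,"rx":0,"ry":0,"rz":0,"hand":0.1},
    {"dx":0,"dy":0,"dz":0,"rx":0,"ry":0,"rz":0,"hand":0.1},
    {"dx":0,"dy":0,"dz":0,"rx":0,"ry":0,"rz":0,"hand":0.1}
  ]
}}

```text
time_s: 24.97
position: [0.4221, 0.3633, 0.0671]
orientation: [0.994, 0.107, 0.001, -0.0]
ft_force: [0.5, -0.3, -0.9]
gripper_width: 0.016
gripper_force: 30.0
```

Request:
{"op": "play_rows", "data": {
  "deltas": [
    {"dx":0,"dy":0,"dz":-0.05,"rx":0,"ry":0,"rz":0,"hand":0.1},
    {"dx":0,"dy":0,"dz":-0.1,"rx":0,"ry":0,"rz":0,"hand":0.1},
    {"dx":0,"dy":0,"dz":-0.1,"rx":0,"ry":0,"rz":0,"hand":0.1},
    {"dx":0,"dy":0,"dz":-0.15,"rx":0,"ry":0,"rz":0,"hand":0.1},
    {"dx":0,"dy":0,"dz":-0.15,"rx":0,"ry":0,"rz":0,"hand":0.1},
    {"dx":0,"dy":0,"dz":-0.15,"rx":0,"ry":0,"rz":0,"hand":0.1},
    {"dx":0,"dy":0,"dz":-0.15,"rx":0,"ry":0,"rz":0,"hand":0.1},
    {"dx":0,"dy":0,"dz":-0.15,"rx":0,"ry":0,"rz":0,"hand":0.1},
    {"dx":0,"dy":0,"dz":0,"rx":0,"ry":0,"rz":0,"hand":0.1},
    {"dx":0,"dy":0,"dz":0,"rx":0,"ry":0,"rz":0,"hand":0.1}
  ]
}}

```text
time_s: 25.8
position: [0.4224, 0.3635, 0.143]
orientation: [0.994, 0.107, 0.001, -0.001]
ft_force: [0.7, -0.5, -0.8]
gripper_width: 0.0153
gripper_force: 30.0
```

```bash
python3 plan.py 470,182,138,12.4 470,182,71,12.4
```

```text
t 25.8 p [422.4 363.5 143. ] psi 12.3 w 15.3 gf 30.0 ft [ 0.7 -0.5 -0.8] q [-0.49  0.44 -0.42  1.91  0.23  0.84 -2.39]
rot [-0.0007 -0.0019 -0.0008] rows>= 0.0 | shift [0.1   2.5   0.067] rows>= 4.6
rot [0. 0. 0.] rows>= 0.0 | shift [0.    0.    0.893] rows>= 1.6
```

Request:
{"op": "play_rows", "data": {
  "deltas": [
    {"dx":0.01,"dy":0.15,"dz":0,"rx":0,"ry":0,"rz":0,"hand":0.1},
    {"dx":0.01,"dy":0.3,"dz":0,"rx":0,"ry":0,"rz":0,"hand":0.1},
    {"dx":0.01,"dy":0.4,"dz":0,"rx":0,"ry":0,"rz":0,"hand":0.1},
    {"dx":0.02,"dy":0.4,"dz":0,"rx":0,"ry":0,"rz":0,"hand":0.1},
    {"dx":0.02,"dy":0.4,"dz":0,"rx":0,"ry":0,"rz":0,"hand":0.1},
    {"dx":0.01,"dy":0.4,"dz":0,"rx":0,"ry":0,"rz":0,"hand":0.1},
    {"dx":0.01,"dy":0.3,"dz":0,"rx":0,"ry":0,"rz":0,"hand":0.1},
    {"dx":0.01,"dy":0.15,"dz":0,"rx":0,"ry":0,"rz":0,"hand":0.1},
    {"dx":0,"dy":0,"dz":0,"rx":0,"ry":0,"rz":0,"hand":0.1},
    {"dx":0,"dy":0,"dz":0,"rx":0,"ry":0,"rz":0,"hand":0.1},
    {"dx":0,"dy":0,"dz":0,"rx":0,"ry":0,"rz":0,"hand":0.1},
    {"dx":0,"dy":0,"dz":0,"rx":0,"ry":0,"rz":0,"hand":0.1}
  ]
}}

```text
time_s: 26.8
position: [0.4689, 0.1836, 0.1421]
orientation: [0.994, 0.109, 0.001, -0.001]
ft_force: [-0.5, -0.0, -1.2]
gripper_width: 0.0159
gripper_force: 30.0
```

```bash
python3 plan.py 470,182,72,12.4; python3 - <<'E'
from h import *
a=cam("side")["im"][190:350,270:430]; t=cam("top")["im"][180:290,200:320]; cv2.imwrite("pics/s8.png",np.hstack([cv2.resize(a,(400,400)),cv2.resize(t,(400,400))]))
E
```

```text
t 26.8 p [468.9 183.6 142.1] psi 12.5 w 15.9 gf 30.0 ft [-0.5 -0.  -1.2] q [-0.17  0.36 -0.39  2.04  0.19  0.78 -2.02]
rot [-0.0008 -0.0009  0.0011] rows>= 0.0 | shift [0.01  0.024 0.934] rows>= 1.7
```

View pics/s8.png

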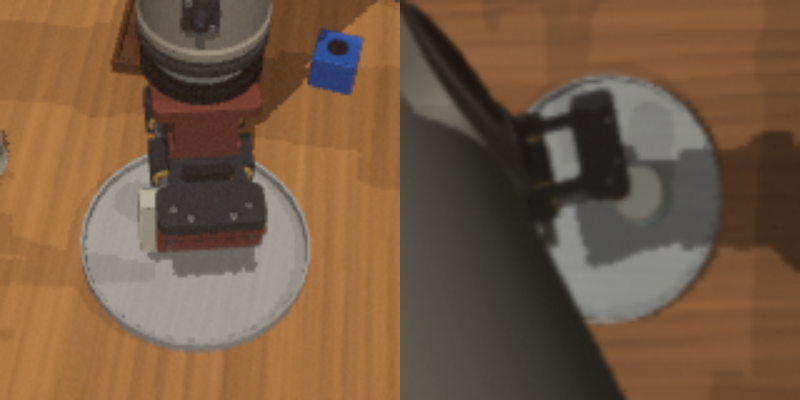

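The block is held upright over the free half of the tray and the jar is clear.

Request:
{"op": "play_rows", "data": {
  "deltas": [
    {"dx":0.01,"dy":0.02,"dz":0.15,"rx":0,"ry":0,"rz":0,"hand":0.1},
    {"dx":0,"dy":0,"dz":0.25,"rx":0,"ry":0,"rz":0,"hand":0.1},
    {"dx":0,"dy":0,"dz":0.25,"rx":0,"ry":0,"rz":0,"hand":0.1},
    {"dx":0,"dy":0,"dz":0.18,"rx":0,"ry":0,"rz":0,"hand":0.1},
    {"dx":0,"dy":0,"dz":0.08,"rx":0,"ry":0,"rz":0,"hand":0.1},
    {"dx":0,"dy":0,"dz":0.03,"rx":0,"ry":0,"rz":0,"hand":0.1},
    {"dx":0,"dy":0,"dz":0,"rx":0,"ry":0,"rz":0,"hand":0.1},
    {"dx":0,"dy":0,"dz":0,"rx":0,"ry":0,"rz":0,"hand":0.1},
    {"dx":0,"dy":0,"dz":0,"rx":0,"ry":0,"rz":0,"hand":0.1}
  ]
}}

```text
time_s: 27.65
position: [0.4711, 0.1807, 0.0723]
orientation: [0.994, 0.107, 0.001, -0.0]
ft_force: [-0.4, 0.4, -0.8]
gripper_width: 0.0159
gripper_force: 30.0
```

Request:
{"op": "play_rows", "data": {
  "deltas": [
    {"dx":0,"dy":0,"dz":0.013,"rx":0,"ry":0,"rz":0,"hand":0.1},
    {"dx":0,"dy":0,"dz":0.013,"rx":0,"ry":0,"rz":0,"hand":0.1},
    {"dx":0,"dy":0,"dz":0,"rx":0,"ry":0,"rz":0,"hand":0.1},
    {"dx":0,"dy":0,"dz":0,"rx":0,"ry":0,"rz":0,"hand":0.1}
  ]
}}

```text
time_s: 27.98
position: [0.4706, 0.1804, 0.0698]
orientation: [0.994, 0.107, 0.001, -0.0]
ft_force: [0.0, 0.2, -1.5]
gripper_width: 0.0159
gripper_force: 30.0
```

Request:
{"op": "play_rows", "data": {
  "deltas": [
    {"dx":0,"dy":0,"dz":0.02,"rx":0,"ry":0,"rz":0,"hand":0.1},
    {"dx":0,"dy":0,"dz":0.02,"rx":0,"ry":0,"rz":0,"hand":0.1},
    {"dx":0,"dy":0,"dz":0.007,"rx":0,"ry":0,"rz":0,"hand":0.1},
    {"dx":0,"dy":0,"dz":0,"rx":0,"ry":0,"rz":0,"hand":0.1},
    {"dx":0,"dy":0,"dz":0,"rx":0,"ry":0,"rz":0,"hand":0.1}
  ]
}}

```text
time_s: 28.4
position: [0.4705, 0.1804, 0.066]
orientation: [0.994, 0.107, 0.001, -0.0]
ft_force: [-0.2, 0.2, -1.1]
gripper_width: 0.0157
gripper_force: 30.0
```

Request:
{"op": "play_rows", "data": {
  "deltas": [
    {"dx":0,"dy":0,"dz":0.01,"rx":0,"ry":0,"rz":0,"hand":0.1},
    {"dx":0,"dy":0,"dz":0,"rx":0,"ry":0,"rz":0,"hand":0.1},
    {"dx":0,"dy":0,"dz":0,"rx":0,"ry":0,"rz":0,"hand":0.1}
  ]
}}

```text
time_s: 28.65
position: [0.4705, 0.1804, 0.0653]
orientation: [0.994, 0.107, 0.001, -0.0]
ft_force: [-0.2, -0.2, -0.8]
gripper_width: 0.0156
gripper_force: 30.0
```

Request:
{"op": "play_rows", "data": {
  "deltas": [
    {"dx":0,"dy":0,"dz":0.01,"rx":0,"ry":0,"rz":0,"hand":0.1},
    {"dx":0,"dy":0,"dz":0,"rx":0,"ry":0,"rz":0,"hand":0.1},
    {"dx":0,"dy":0,"dz":0,"rx":0,"ry":0,"rz":0,"hand":0.1}
  ]
}}

```text
time_s: 28.9
position: [0.4706, 0.1804, 0.0651]
orientation: [0.994, 0.107, 0.001, -0.0]
ft_force: [-2.1, -0.7, 4.4]
gripper_width: 0.0158
gripper_force: 30.0
```

Request:
{"op": "play_rows", "data": {
  "deltas": [
    {"dx":0,"dy":0,"dz":0.007,"rx":0,"ry":0,"rz":0,"hand":0.1},
    {"dx":0,"dy":0,"dz":0,"rx":0,"ry":0,"rz":0,"hand":0.1},
    {"dx":0,"dy":0,"dz":0,"rx":0,"ry":0,"rz":0,"hand":0.1}
  ]
}}

```text
time_s: 29.15
position: [0.4706, 0.1804, 0.0651]
orientation: [0.994, 0.107, 0.001, -0.0]
ft_force: [-3.3, -1.1, 11.5]
gripper_width: 0.0158
gripper_force: 30.0
```

Contact at the expected height. I'll ease off the pressure, open gently and retreat.

Request:
{"op": "play_rows", "data": {
  "deltas": [
    {"dx":0,"dy":0,"dz":-0.01,"rx":0,"ry":0,"rz":0,"hand":0.1},
    {"dx":0,"dy":0,"dz":0,"rx":0,"ry":0,"rz":0,"hand":0.1},
    {"dx":0,"dy":0,"dz":0,"rx":0,"ry":0,"rz":0,"hand":0.2},
    {"dx":0,"dy":0,"dz":0,"rx":0,"ry":0,"rz":0,"hand":0.25},
    {"dx":0,"dy":0,"dz":0,"rx":0,"ry":0,"rz":0,"hand":0.35},
    {"dx":0,"dy":0,"dz":0,"rx":0,"ry":0,"rz":0,"hand":0.4},
    {"dx":0,"dy":0,"dz":0,"rx":0,"ry":0,"rz":0,"hand":0.4},
    {"dx":0,"dy":0,"dz":-0.1,"rx":0,"ry":0,"rz":0,"hand":0.4},
    {"dx":0,"dy":0,"dz":-0.25,"rx":0,"ry":0,"rz":0,"hand":0.4},
    {"dx":0,"dy":0,"dz":-0.35,"rx":0,"ry":0,"rz":0,"hand":0.4},
    {"dx":0,"dy":0,"dz":-0.4,"rx":0,"ry":0,"rz":0,"hand":0.4},
    {"dx":0,"dy":0,"dz":-0.4,"rx":0,"ry":0,"rz":0,"hand":0.4},
    {"dx":0.3,"dy":-0.3,"dz":0,"rx":0,"ry":0,"rz":0,"hand":0.4},
    {"dx":0.3,"dy":-0.4,"dz":0,"rx":0,"ry":0,"rz":0,"hand":0.4},
    {"dx":0.3,"dy":-0.4,"dz":0,"rx":0,"ry":0,"rz":0,"hand":0.4},
    {"dx":0.3,"dy":-0.4,"dz":0,"rx":0,"ry":0,"rz":0,"hand":0.4},
    {"dx":0.2,"dy":-0.4,"dz":0,"rx":0,"ry":0,"rz":0,"hand":0.4},
    {"dx":0,"dy":-0.2,"dz":0,"rx":0,"ry":0,"rz":0,"hand":0.4},
    {"dx":0,"dy":0,"dz":0,"rx":0,"ry":0,"rz":0,"hand":0.4},
    {"dx":0,"dy":0,"dz":0,"rx":0,"ry":0,"rz":0,"hand":0.4}
  ]
}}

```text
time_s: 30.82
position: [0.5384, 0.3568, 0.1774]
orientation: [0.994, 0.108, 0.0, 0.0]
ft_force: [0.6, -1.1, 0.8]
gripper_width: 0.0348
gripper_force: 0.0
```

```bash
python3 plan.py; python3 - <<'E'
from h import *
a=cam("side")["im"][100:350,230:430]; t=cam("top")["im"][130:290,200:450]; cv2.imwrite("pics/s9.png",np.hstack([cv2.resize(a,(360,450)),cv2.resize(t,(440,450))]))
E
```

```text
t 30.82 p [538.4 356.8 177.4] psi 12.4 w 34.8 gf 0.0 ft [ 0.6 -1.1  0.8] q [-0.4   0.53 -0.39  1.67  0.23  0.99 -2.22]
```

View pics/s9.png

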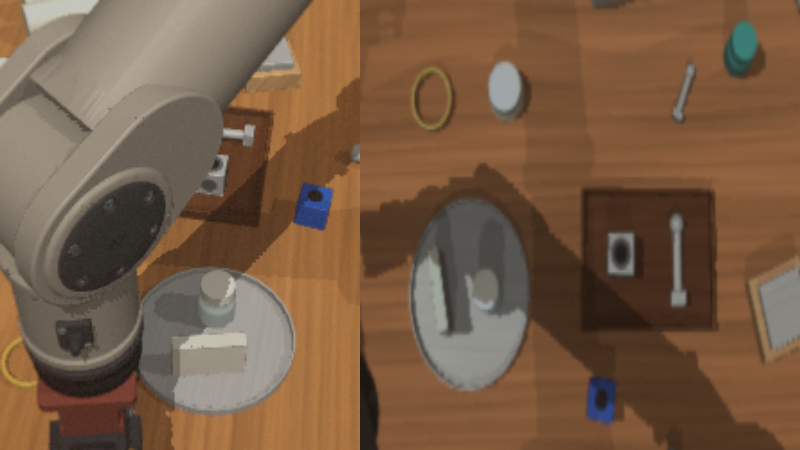

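All four pieces are in place: the cube and punch are side by side in the wooden tray, and the jar and block stand in the round tray. The small punch and low jar are untouched.

```bash
python3 -c "from cell import ticket; print(ticket.hand_in())"
```

```text
the job is handed in; nothing more can be done
None
```

The job is handed in at about 31 s of the 102 s allowed: the doming block and large punch are in the wooden tray, the tall jar and soldering block (on its long edge) in the round tray, and the small punch and low jar were left alone.

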